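Put the washed cutlery away in its bins

ROBOT

A 6-joint arm with a two-finger parallel gripper is mounted at the origin on a cart in front of the work surface, level with it; the furniture and walls round the work are solid. World frame = base frame: x ahead of the robot, y to its left, z up, the work surface at z = 0. Lengths are in m, angles in rad, forces in N, time in s.
With the tool pointing down it reaches from about 0.35 to 0.775 m from the base axis. Payload 7.3 kg.
Tool frame: the origin (TCP) lies midway between the tips of the shut fingers; the grasp point (between the pads) lies 19 mm behind it; z points along the fingers, y is the line along which they close (so a half turn about z gives the same grasp; the last joint's range is limited). The gripper opens to 92 mm and grips with 3 to 60 N. Pads are 19 mm wide; open, the fingers measure 130 mm over their backs; the gripper's body (75 mm by 190 mm) begins 47 mm behind the grasp point.
Start: joints at [-1.341, 0.342, 1.524, -0, 1.275, -0.146], TCP at [0.193, -0.488, 0.206] pointing down, gripper open.
Joint ranges: [-2.53, 2.53], [-0.77, 2.02], [0.04, 2.7], [-1, 4.14], [0.28, 2.66], [-3.11, 3.11]. Speed limits (rad/s): [2.57, 2.57, 3.14, 3.14, 3.14, 3.14].

INTERFACE

Orientations are given as [roll, pitch, yaw] about the fixed x, y, z axes, in that order (R = Rz(yaw) Ry(pitch) Rx(roll)).
In Python, from cell import robot, read_camera, camera_params, nets gives the robot as it stands. The module is installed in compiled form; this text tells all that it offers.
- The arm moves only by the tool step_arm, never from a script. Its argument "steps" is a list of rows, each an object of numbers: "x", "y", "z": the shift along the tool's x, y, z as a fraction of full scale; "rx", "ry", "rz": the turn, a rotation vector about the tool's x, y, z as a fraction of full scale; "claw": the opening, from -1 (shut) to 1 (fully open). In form: [{"x": .., "y": .., "z": .., "rx": .., "ry": .., "rz": .., "claw": ..}, ...]. A call has 1 to 12 rows; each row is the pose to reach, as a shift and turn from the pose commanded when the call began, along the tool's axes at that moment; what a row does not reach only later rows make up. Full scale, the value 1, is 750 mm for a shift and pi/4 rad for a turn. A row lasts 1/12 s, in which the tool goes at most 41.7 mm and 7.16 degrees, less where a joint would pass 70% of its speed; a pose out of reach is approached as far as the arm can. A call with a number of a shift or a turn outside -1 to 1 is refused whole. A call with a gripper value outside its range is refused whole. The fingers move at their own pace and stop on an object; "squeeze" is the grip in N (left out, the last holds). Time passes only in rows, so rows that repeat a pose let the fingers close. It gives the time, the measured TCP pose, the force, the opening and the grip force at its end, in the units of the state.
- robot.observe(): the state, without advancing time (a new reading comes with each control period).
- read_camera(name): name is "scene" or "top"; returns (picture, depth): 400x640x3 uint8, blue, green, red; 400x640 float32, m along the optical axis (not along the pixel's ray), 0 where there is no reading.
- camera_params(name): a dict with "fx", "fy", "cx", "cy" (pixels), "R" (3x3) and "t" (3): a world point X has camera coordinates R X + t. Camera axes: x right, y down, z forward; pixel columns grow to the right and rows downward; lengths in m; the calibration is good to about 2 mm. A picture is of the moment at which its call begins. camera_params takes no time and is no camera call.
- robot.hand_in(): hands the job in; it is judged then, once.
Trained networks look in the newest picture that a camera, given by its name, has taken for a name from the list of things; names that differ only in an ending like _2 or _b are one class to them, and where a whole thing is asked for, a point or a joint stands for the part that bears it (a point fixed in the world has none). Each returns a list of dicts, best first, with "conf" (0 to 1); they miss things now and then, are a little off and sometimes report something else, mostly with a low value. They report only what shows in the picture. A call takes as long as a camera call.
- nets.masks_of(camera, query): "region" (400x640 bool, what is visible of it) and "box" ([left, top, right, bottom] in pixels, round what is visible of it).
- nets.landmark_of(camera, query): "pixel" ([row, column] in pixels: a listed point, or the origin of a listed thing).
The state is a dict: "time": time; "qpos": joint angles; "qvel": joint speeds; "joint_efforts": joint torques, N m; "tool_pos": TCP position; "tool_rot": TCP orientation; "contact_force": force on the tool from outside, world axes, zero at the start; "torque": the same for the moment, N m; "opening": finger opening in m; "grip_force": force on a finger pad.
Only numpy, scipy, OpenCV 4.12 (cv2) and the standard library are available. Lean on these libraries where they do the work, as an engineer would, in place of code of your own. Each camera call takes 0.05 s, during which the arm holds its last target. There are 200 camera calls.

TASK

Put the washed cutlery on the drying mat away in the cutlery insert: the fork in with the fork that is already there, the knife in with the knife, and both teaspoons in the short empty bin. Lay every piece lengthwise and flat on the floor of its bin, beside what is already in there and not on top of it, and leave the stored fork and knife lying flat in their bins and the glass where it stands.

Things in the scene. Friction and masses are not known exactly. Their poses are not given: they have to be found in the camera images.
- fork: the washed fork: loose steel table fork, 193 long x 26 wide x 15 mm high, 40 g. Origin: centre of its length and width, on its underside; x along its length, z up. Take it across its middle. Lies flat on the grey drying mat (6 mm thick), about crosswise to the robot's forward direction, in a row of four washed pieces about 75 mm apart.
- knife: the washed table knife: loose steel, 210 mm long, 60 g; handle x = -105 to 0 mm, 15 to 18 wide, 8 high; blade x = 0 to 105 mm, 19 wide, 3 thick, 2.5 off the surface. Origin: middle of its length, underside; x towards the blade's tip, z up. Take it across the handle at x = -20 mm. Lies in the row on the drying mat (6 mm thick), about crosswise.
- teaspoon_1: loose steel teaspoon, 130 long x 27 wide x 11 mm high, 20 g, one of two alike. Origin: centre of its length and width, on its underside; x along its length, z up. Take it across its middle. Lies flat on the grey drying mat (6 mm thick), about crosswise to the robot's forward direction, in a row of four washed pieces about 75 mm apart.
- teaspoon_2: loose steel teaspoon, 130 long x 27 wide x 11 mm high, 20 g, one of two alike. Origin: centre of its length and width, on its underside; x along its length, z up. Take it across its middle. Lies flat on the grey drying mat (6 mm thick), about crosswise to the robot's forward direction, in a row of four washed pieces about 75 mm apart.
- fork_bin: forks' bin: grey open bin, fixed in the low bamboo insert, outside 240 x 126 x 40 mm high, walls and floor 4 mm, inside 232 x 118 mm. Origin: centre of its underside (4 mm above the worktop); x along its length (away from the robot), y across, z up; inner floor at z = 4 mm. The long bin where a fork (stored_fork) already lies along the -y wall; its +y side is free.
- knife_bin: knives' bin: grey open bin, fixed in the low bamboo insert, outside 240 x 126 x 40 mm high, walls and floor 4 mm, inside 232 x 118 mm. Origin: centre of its underside (4 mm above the worktop); x along its length (away from the robot), y across, z up; inner floor at z = 4 mm. The long bin where a knife (stored_knife) already lies along the -y wall; its +y side is free.
- teaspoon_bin: teaspoons' bin: grey open bin, fixed in the low bamboo insert, outside 160 x 126 x 40 mm high, walls and floor 4 mm, inside 152 x 118 mm. Origin: centre of its underside (4 mm above the worktop); x along its length (away from the robot), y across, z up; inner floor at z = 4 mm. The short one, empty. The bins stand side by side in any order.
- stored_fork: fork already in the forks' bin: loose, same as the washed fork (193 x 26 x 15 mm), same origin and axes; lies lengthwise, its middle about 42 mm to the -y side of the bin's middle.
- stored_knife: knife already in the knives' bin: loose, same as the washed knife (210 x 19 x 8 mm), same origin and axes; lies lengthwise, its middle about 42 mm to the -y side of the bin's middle.
- glass: bystander: empty clear drinking glass, 81 mm across x 91 mm high, standing loose on the worktop behind the insert. Origin: centre of its underside; z up.

How it is judged:
At the end, for the whole second after the job is handed in: Both forks in the forks' bin, knives in the knives', teaspoons in the short bin: each origin within 55 mm across and 60 (spoons 45) along of the bin's middle, under 9 mm above its underside (floor 4 mm), tilt under 0.12, within 0.5 rad of lengthwise, slower than 20 mm/s; glass tilt under 0.1 (x of fork in the frame of fork_bin between -0.06 and 0.06 m and y of fork in the frame of fork_bin between -0.055 and 0.055 m and z of each of fork, stored_fork in the frame of fork_bin below 0.009 m and angle between each of fork, knife, teaspoon_1, teaspoon_2, stored_fork, stored_knife's own z axis and vertical below 0.12 rad and angle between the x axis of each of fork, stored_fork and the x axis of fork_bin, either way round below 0.5 rad and linear speed of each of fork, knife, teaspoon_1, teaspoon_2, stored_fork, stored_knife below 0.02 m/s and x of knife in the frame of knife_bin between -0.06 and 0.06 m and y of knife in the frame of knife_bin between -0.055 and 0.055 m and z of each of knife, stored_knife in the frame of knife_bin below 0.009 m and angle between the x axis of each of knife, stored_knife and the x axis of knife_bin, either way round below 0.5 rad and x of teaspoon_1 in the frame of teaspoon_bin between -0.045 and 0.045 m and y of teaspoon_1 in the frame of teaspoon_bin between -0.055 and 0.055 m and z of each of teaspoon_1, teaspoon_2 in the frame of teaspoon_bin below 0.009 m and angle between the x axis of each of teaspoon_1, teaspoon_2 and the x axis of teaspoon_bin, either way round below 0.5 rad and x of teaspoon_2 in the frame of teaspoon_bin between -0.045 and 0.045 m and y of teaspoon_2 in the frame of teaspoon_bin between -0.055 and 0.055 m and x of stored_fork in the frame of fork_bin between -0.06 and 0.06 m and y of stored_fork in the frame of fork_bin between -0.055 and 0.055 m and x of stored_knife in the frame of knife_bin between -0.06 and 0.06 m and y of stored_knife in the frame of knife_bin between -0.055 and 0.055 m and angle between glass's own z axis and vertical below 0.1 rad); the robot touches nothing.
It fails at once if the glass is knocked over or shoved more than 30 mm (angle between glass's own z axis and vertical above 0.5 rad or distance of glass from where it was at the start of the episode above 0.03 m).
It also fails if it takes over 96 s, if anything falls off the work surface, if the arm or the gripper's body presses on something with over 40 N, if the wrist force passes 120 N, or if a joint passes its speed limit or range.

## Working session

There is one attempt and no reset: what is moved stays moved. The work goes in short steps, Python scripts to look and compute and a tool call to move; the robot and the scene stay as the last step left them, time stands still between calls to the robot, and variables do not carry over. Pictures are saved under pics/ and viewed, at most 17 in all, crops included, and the job is handed in when it is done.

Besides the shell and the picture viewer there is one more tool, called after ">>>" in YAML: its name, and indented under it one key for each argument. step_arm: Moves the arm, as the interface text tells. Its arguments: {"type":"object","properties":{"steps":{"type":"array","items":{"type":"object","properties":{"x":{"type":"number","minimum":-1,"maximum":1},"y":{"type":"number","minimum":-1,"maximum":1},"z":{"type":"number","minimum":-1,"maximum":1},"rx":{"type":"number","minimum":-1,"maximum":1},"ry":{"type":"number","minimum":-1,"maximum":1},"rz":{"type":"number","minimum":-1,"maximum":1},"claw":{"type":"number"}}}},"squeeze":{"type":"number"}},"required":["steps"]}

```bash
mkdir -p pics; cat > h.py <<'E'
import numpy as np, cv2
from cell import robot, read_camera, camera_params, nets
def world(cam, px, depth):  # px: Nx2 (row,col)
    p=camera_params(cam); R=np.array(p['R']); t=np.array(p['t'])
    px=np.atleast_2d(px); r=px[:,0]; c=px[:,1]
    d=depth[r.astype(int),c.astype(int)]
    X=np.stack([(c-p['cx'])/p['fx']*d,(r-p['cy'])/p['fy']*d,d],1)
    return (X-t)@R, d
E
python3 - <<'E'
from h import *
for n in ['scene','top']:
    im,d=read_camera(n); cv2.imwrite(f'pics/{n}0.png',im); np.save(f'{n}0.npy',d)
    p=camera_params(n); print(n,p['fx'],-np.array(p['R']).T@np.array(p['t']),np.round(p['R'],2).tolist())
    for q in ['fork','knife','teaspoon_1','fork_bin','knife_bin','teaspoon_bin','glass','stored_fork','stored_knife']:
        for m in nets.masks_of(n,q)[:4]:
            rr,cc=np.nonzero(m['region']); W,dd=world(n,np.stack([rr,cc],1),d); W=W[dd>0]
            if len(W)<5: continue
            md=np.median(W,0); v=np.linalg.svd(W[:,:2]-W[:,:2].mean(0),full_matrices=False)[2][0]
            pr=(W[:,:2]-W[:,:2].mean(0))@v
            print(n,q,round(m['conf'],2),np.round(m['box']),'mid',np.round((W.min(0)+W.max(0))/2,3),'mean',np.round(W.mean(0),3),'z',np.round(np.percentile(W[:,2],[5,50,95]),3),'ang',round(float(np.arctan2(v[1],v[0])),2),'len',round(float(np.ptp(pr)),3))
        
print(robot.observe())
E
```

```text
scene 422.96942901881687 [0.26421812 0.53729744 0.85940836] [[-0.91, -0.42, 0.02], [-0.32, 0.65, -0.69], [0.28, -0.63, -0.73]]
scene fork 0.91 [307. 271. 356. 330.] mid [0.435 0.063 0.012] mean [0.436 0.07  0.01 ] z [0.004 0.009 0.019] ang 1.4 len 0.175
scene knife 0.82 [214. 236. 262. 302.] mid [0.67  0.088 0.009] mean [0.668 0.094 0.011] z [0.005 0.011 0.014] ang 1.62 len 0.206
scene teaspoon_1 0.7 [255. 259. 282. 303.] mid [0.588 0.085 0.01 ] mean [0.588 0.082 0.01 ] z [0.004 0.01  0.016] ang 1.58 len 0.13
scene teaspoon_1 0.63 [280. 266. 314. 304.] mid [0.522 0.071 0.01 ] mean [0.523 0.086 0.01 ] z [0.006 0.009 0.014] ang 1.36 len 0.124
scene fork_bin 0.61 [328. 134. 414. 179.] mid [ 0.515 -0.432  0.022] mean [ 0.518 -0.431  0.017] z [0.004 0.009 0.043] ang -3.09 len 0.24
scene knife_bin 0.81 [313. 158. 406. 221.] mid [ 0.509 -0.276  0.023] mean [ 0.51  -0.29   0.018] z [0.004 0.009 0.043] ang -3.13 len 0.246
scene knife_bin 0.55 [328. 135. 413. 181.] mid [ 0.52  -0.43   0.021] mean [ 0.519 -0.429  0.018] z [0.004 0.01  0.044] ang -3.09 len 0.253
scene teaspoon_bin 0.83 [308. 191
[... 2638 characters left out ...]
] ang -3.1 len 0.207
{'time': 1.0, 'qpos': array([-1.34103379e+00,  3.41972851e-01,  1.52413362e+00,  1.03532661e-05,
        1.27540299e+00, -1.45978697e-01]), 'qvel': array([ 0.00195556,  0.0010273 ,  0.00062811, -0.00037796,  0.00114369,
       -0.00011434]), 'joint_efforts': array([-8.55788712e-04, -4.31140816e+01, -2.44483691e+01,  7.17956666e-02,
        4.81786591e-02,  3.05768629e-05]), 'tool_pos': array([ 0.19269041, -0.48836464,  0.20564286]), 'tool_rot': array([3.14150890e+00, 2.30206555e-06, 3.75738220e-01]), 'contact_force': array([ 0.21762321, -0.82671468, -0.6279466 ]), 'torque': array([-0.07793645, -0.00138788,  0.00463015]), 'grip_force': 0.0, 'opening': 0.09170228065401725}
```

```bash
ls .
```

```text
h.py
pics
scene0.npy
top0.npy
```

```bash
python3 -c "
import cv2
a=cv2.imread('pics/top0.png')[110:310,150:450];cv2.imwrite('pics/c1.png',cv2.resize(a,(800,533),interpolation=cv2.INTER_CUBIC))"
```

```text
(no output)
```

View pics/c1.png

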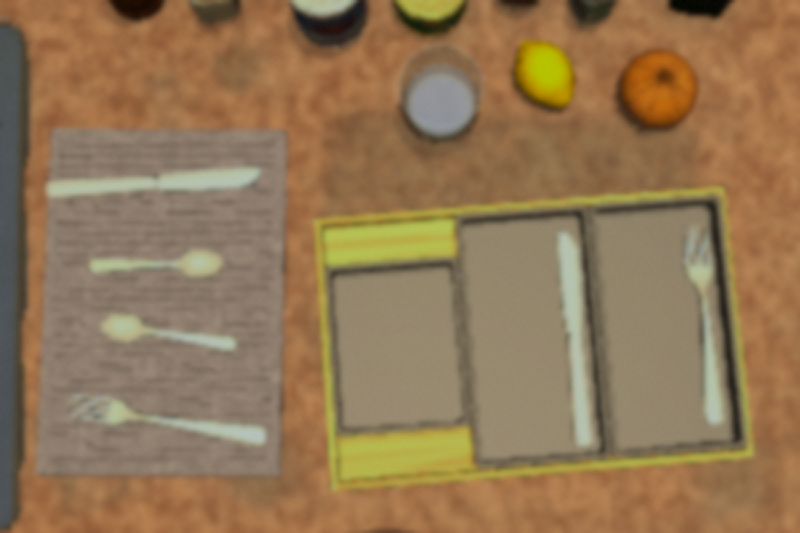

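View pics/scene0.png

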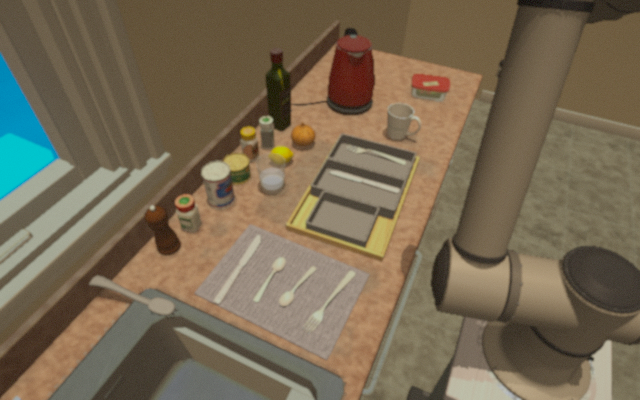

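The view from above shows the pieces at crop rows 180 (knife, blade to the right, -y), 265 and 330 (spoons) and 420 (fork). The insert is on the right, with the teaspoon, knife and fork bins in order towards -y. The scene view agrees, and nothing tall stands between the mat and the insert.

```bash
cat >> h.py <<'E'
def pieces(cam, q, conf=.5):
    im,d=read_camera(cam); out=[]
    for m in nets.masks_of(cam,q):
        if m['conf']<conf: continue
        rr,cc=np.nonzero(m['region']); W,dd=world(cam,np.stack([rr,cc],1),d); W=W[dd>0]
        c=W.mean(0); v=np.linalg.svd(W[:,:2]-c[:2],full_matrices=False)[2][0]; v*=np.sign(v[1]) if abs(v[1])>.5 else np.sign(v[0])
        s=(W[:,:2]-c[:2])@v; o=(W[:,:2]-c[:2])@np.array([-v[1],v[0]])
        mid=(s.min()+s.max())/2; k=abs(s-mid)<.02
        P=c[:2]+mid*v+np.median(o[k])*np.array([-v[1],v[0]])
        out.append((q,round(m['conf'],2),P.round(4),'zmid',np.median(W[k,2]).round(4),'ang',np.arctan2(v[1],v[0]).round(3),'len',np.ptp(s).round(3)))
    return out
E
python3 - <<'E'
from h import *
for n in ['scene','top']:
    for q in ['fork','knife','teaspoon_1','stored_fork','stored_knife']:
        for o in pieces(n,q): print(n,*o)
    d=np.load(n+'0.npy'); im=cv2.imread(f'pics/{n}0.png')
    for q in ['fork_bin','knife_bin','teaspoon_bin']:
        m=nets.masks_of(n,q)[0]; rr,cc=np.nonzero(m['region']); W,_=world(n,np.stack([rr,cc],1),d)
        F=W[W[:,2]<.02]; r=cv2.minAreaRect((F[:,:2]*1000).astype(np.float32)); r2=cv2.minAreaRect((W[:,:2]*1000).astype(np.float32))
        print(n,q,m['conf'],'floor',np.round(r[0]),np.round(r[1]),round(r[2],1),'all',np.round(r2[0]),np.round(r2[1]),round(r2[2],1), 'floor z',np.percentile(W[:,2],[20,40]).round(4),nets.landmark_of(n,q)[:1])
# whole insert rim: points z .03-.055 in the region
p,_=world('top',np.argwhere(np.load('top0.npy')>0),np.load('top0.npy'))
k=(p[:,2]>.034)&(p[:,2]<.055)&(p[:,0]>.33)&(p[:,0]<.68)&(p[:,1]<-.04)&(p[:,1]>-.55)
print(cv2.minAreaRect((p[k,:2]*1000).astype(np.float32)),k.sum())
E
```

```text
scene fork 0.91 [0.4356 0.0714] zmid 0.0192 ang 1.396 len 0.186
scene knife 0.86 [0.6678 0.0884] zmid 0.0114 ang 1.618 len 0.207
scene teaspoon_1 0.83 [0.5188 0.0718] zmid 0.0151 ang 1.383 len 0.124
scene teaspoon_1 0.57 [0.5872 0.0859] zmid 0.016 ang 1.574 len 0.128
scene teaspoon_1 0.52 [ 0.5269 -0.442 ] zmid 0.0088 ang 0.028 len 0.264
scene stored_fork 0.64 [ 0.5161 -0.4453] zmid 0.0202 ang 0.045 len 0.184
scene stored_knife 0.65 [ 0.5059 -0.3177] zmid 0.0131 ang 0.033 len 0.204
scene fork_bin 0.64 floor [ 515. -424.] [237.  94.] 3.6 all [455.  37.] [ 244. 1042.] 7.7 floor z [0.006  0.0077] [{'pixel': [185.9, 363.0], 'conf': 0.5}]
scene knife_bin 0.96 floor [ 513. -277.] [251. 131.] 3.5 all [457. 103.] [255. 915.] 8.3 floor z [0.0061 0.0079] [{'pixel': [192.3, 358.9], 'conf': 0.82}]
scene teaspoon_bin 0.75 floor [ 510. -149.] [178. 132.] 2.3 all [437. 164.] [180. 803.] 12.1 floor z [0.0061 0.0078] [{'pixel': [222.7, 344.7], 'conf': 0.78}]
top fork 0.92 [0.4342 0.0612] zmid 0.0187 ang 1.386 len 0.165
top teaspoon_1 0.55 [0.5887 0.0834] zmid 0.0152 ang 1.559 len 0.124
top teaspoon_1 0.5 [0.52   0.0727] zmid 0.0176 ang 1.395 len 0.128
top stored_fork 0.71 [ 0.5157 -0.4452] zmid 0.0216 ang 0.048 len 0.187
top stored_knife 0.85 [ 0.5059 -0.319 ] zmid 0.0141 ang 0.043 len 0.207
top fork_bin 0.83 floor [ 519. -411.] [248. 124.] 3.3 all [ 517. -332.] [290. 249.] 88.1 floor z [0.0057 0.0076] [{'pixel': [230.8, 396.6], 'conf': 0.87}]
top knife_bin 0.76 floor [ 509. -274.] [233. 123.] 3.2 all [ 510. -260.] [245. 160.] 2.8 floor z [0.0056 0.0075] [{'pixel': [238.2, 345.7], 'conf': 0.85}]
top teaspoon_bin 0.61 floor [ 503. -148.] [151. 119.] 3.1 all [ 499. -148.] [166. 127.] 2.9 floor z [0.0058 0.0076] [{'pixel': [238.4, 301.5], 'conf': 0.72}]
((509.2236022949219, -276.35052490234375), (242.0863800048828, 384.0932312011719), 3.1917622089385986) 1783
```

```bash
cat > g.py <<'E'
import sys; from h import *
from scipy.spatial.transform import Rotation as Ro
s=robot.observe(); A=Ro.from_euler('xyz',s['tool_rot']); p=np.array(s['tool_pos'])
print('t',round(s['time'],2),p.round(4),s['tool_rot'].round(3),'q',s['qpos'].round(2),'F',s['contact_force'].round(1),'open',round(s['opening'],4),'grip',round(s['grip_force'],1))
for a in sys.argv[1:]:
    x,y,z,w=map(float,a.split(',')); B=Ro.from_euler('xyz',[np.pi,0,w])
    d=A.inv().apply(np.array([x,y,z])-p)/.75; r=(A.inv()*B).as_rotvec()/(np.pi/4)
    print(a,'xyz',d.round(4),'r',r.round(4),'rows',round(max(np.linalg.norm(d)*18,np.linalg.norm(r)*45/7.16),1))
E
python3 g.py .42,-.2,.15,.9 .435,.071,.12,1.14
```

```text
t 2.6 [ 0.1927 -0.4884  0.2056] [ 3.142 -0.     0.376] q [-1.34  0.34  1.52  0.    1.28 -0.15] F [-0.2  0.2  0.7] open 0.092 grip 0.0
.42,-.2,.15,.9 xyz [ 0.423  -0.2464  0.0742] r [ 1.000e-04 -0.000e+00 -6.675e-01] rows 8.9
.435,.071,.12,1.14 xyz [ 0.5742 -0.5752  0.1142] r [ 1.00e-04 -0.00e+00 -9.73e-01] rows 14.8
```

>>> step_arm:
  steps:
    - {"x":0.423,"y":-0.246,"z":0.074,"rz":-0.667,"claw":-0.13}
    - {"x":0.423,"y":-0.246,"z":0.074,"rz":-0.667,"claw":-0.13}
    - {"x":0.423,"y":-0.246,"z":0.074,"rz":-0.667,"claw":-0.13}
    - {"x":0.423,"y":-0.246,"z":0.074,"rz":-0.667,"claw":-0.13}
    - {"x":0.423,"y":-0.246,"z":0.074,"rz":-0.667,"claw":-0.13}
    - {"x":0.423,"y":-0.246,"z":0.074,"rz":-0.667,"claw":-0.13}
    - {"x":0.423,"y":-0.246,"z":0.074,"rz":-0.667,"claw":-0.13}
    - {"x":0.423,"y":-0.246,"z":0.074,"rz":-0.667,"claw":-0.13}
    - {"x":0.423,"y":-0.246,"z":0.074,"rz":-0.667,"claw":-0.13}
    - {"x":0.423,"y":-0.246,"z":0.074,"rz":-0.667,"claw":-0.13}
    - {"x":0.423,"y":-0.246,"z":0.074,"rz":-0.667,"claw":-0.13}

```text
$.steps[0]: bad value
```

```bash
python3 g.py .435,.071,.06,1.39
```

```text
t 2.6 [ 0.1927 -0.4884  0.2056] [ 3.142 -0.     0.376] q [-1.34  0.34  1.52  0.    1.28 -0.15] F [-0.2  0.2  0.7] open 0.092 grip 0.0
.435,.071,.06,1.39 xyz [ 0.5742 -0.5752  0.1942] r [ 1.0000e-04  0.0000e+00 -1.2913e+00] rows 15.0
```

>>> step_arm:
  steps:
    - {"x":0.423,"y":-0.246,"z":0.074,"rx":0,"ry":0,"rz":-0.667,"claw":-0.13}
    - {"x":0.423,"y":-0.246,"z":0.074,"rx":0,"ry":0,"rz":-0.667,"claw":-0.13}
    - {"x":0.423,"y":-0.246,"z":0.074,"rx":0,"ry":0,"rz":-0.667,"claw":-0.13}
    - {"x":0.423,"y":-0.246,"z":0.074,"rx":0,"ry":0,"rz":-0.667,"claw":-0.13}
    - {"x":0.423,"y":-0.246,"z":0.074,"rx":0,"ry":0,"rz":-0.667,"claw":-0.13}
    - {"x":0.423,"y":-0.246,"z":0.074,"rx":0,"ry":0,"rz":-0.667,"claw":-0.13}
    - {"x":0.423,"y":-0.246,"z":0.074,"rx":0,"ry":0,"rz":-0.667,"claw":-0.13}
    - {"x":0.423,"y":-0.246,"z":0.074,"rx":0,"ry":0,"rz":-0.667,"claw":-0.13}
    - {"x":0.423,"y":-0.246,"z":0.074,"rx":0,"ry":0,"rz":-0.667,"claw":-0.13}
    - {"x":0.423,"y":-0.246,"z":0.074,"rx":0,"ry":0,"rz":-0.667,"claw":-0.13}
    - {"x":0.423,"y":-0.246,"z":0.074,"rx":0,"ry":0,"rz":-0.667,"claw":-0.13}
    - {"x":0.423,"y":-0.246,"z":0.074,"rx":0,"ry":0,"rz":-0.667,"claw":-0.13}

```text
time: 3.6
tool_pos: [0.4201, -0.2004, 0.1502]
tool_rot: [3.141, 0.0, 0.901]
contact_force: [0.1, 0.2, -0.6]
opening: 0.04
grip_force: 0.0
```

```bash
python3 g.py .435,.071,.06,1.39
```

```text
t 3.6 [ 0.4201 -0.2004  0.1502] [3.141 0.    0.901] q [-0.61  0.29  1.77 -0.    1.08  0.06] F [ 0.1  0.2 -0.6] open 0.04 grip 0.0
.435,.071,.06,1.39 xyz [ 0.296  -0.2093  0.1201] r [ 2.00e-04  6.00e-04 -6.23e-01] rows 6.9
```

Works with all axes given. Next: above the fork, then down.

>>> step_arm:
  steps:
    - {"x":0.296,"y":-0.209,"z":0.05,"rx":0,"ry":0,"rz":-0.623,"claw":-0.13}
    - {"x":0.296,"y":-0.209,"z":0.05,"rx":0,"ry":0,"rz":-0.623,"claw":-0.13}
    - {"x":0.296,"y":-0.209,"z":0.05,"rx":0,"ry":0,"rz":-0.623,"claw":-0.13}
    - {"x":0.296,"y":-0.209,"z":0.05,"rx":0,"ry":0,"rz":-0.623,"claw":-0.13}
    - {"x":0.296,"y":-0.209,"z":0.05,"rx":0,"ry":0,"rz":-0.623,"claw":-0.13}
    - {"x":0.296,"y":-0.209,"z":0.05,"rx":0,"ry":0,"rz":-0.623,"claw":-0.13}
    - {"x":0.296,"y":-0.209,"z":0.05,"rx":0,"ry":0,"rz":-0.623,"claw":-0.13}
    - {"x":0.296,"y":-0.209,"z":0.12,"rx":0,"ry":0,"rz":-0.623,"claw":-0.13}
    - {"x":0.296,"y":-0.209,"z":0.12,"rx":0,"ry":0,"rz":-0.623,"claw":-0.13}
    - {"x":0.296,"y":-0.209,"z":0.12,"rx":0,"ry":0,"rz":-0.623,"claw":-0.13}
    - {"x":0.296,"y":-0.209,"z":0.12,"rx":0,"ry":0,"rz":-0.623,"claw":-0.13}
    - {"x":0.296,"y":-0.209,"z":0.12,"rx":0,"ry":0,"rz":-0.623,"claw":-0.13}

```text
time: 4.6
tool_pos: [0.4365, 0.0699, 0.0612]
tool_rot: [3.14, -0.0, 1.387]
contact_force: [-0.1, -0.7, -0.3]
opening: 0.04
grip_force: 0.0
```

```bash
python3 g.py .435,.071,.01,1.39; python3 -c "
from h import *
im,d=read_camera('scene');cv2.imwrite('pics/s1.png',cv2.resize(im[200:350,180:380],(800,600)))"
```

```text
t 4.6 [0.4365 0.0699 0.0612] [ 3.14  -0.     1.387] q [-0.01  0.38  1.94 -0.    0.82  0.17] F [-0.1 -0.7 -0.3] open 0.04 grip 0.0
.435,.071,.01,1.39 xyz [ 0.0011 -0.0024  0.0682] r [ 0.0026 -0.0002 -0.004 ] rows 1.2
```

View pics/s1.png

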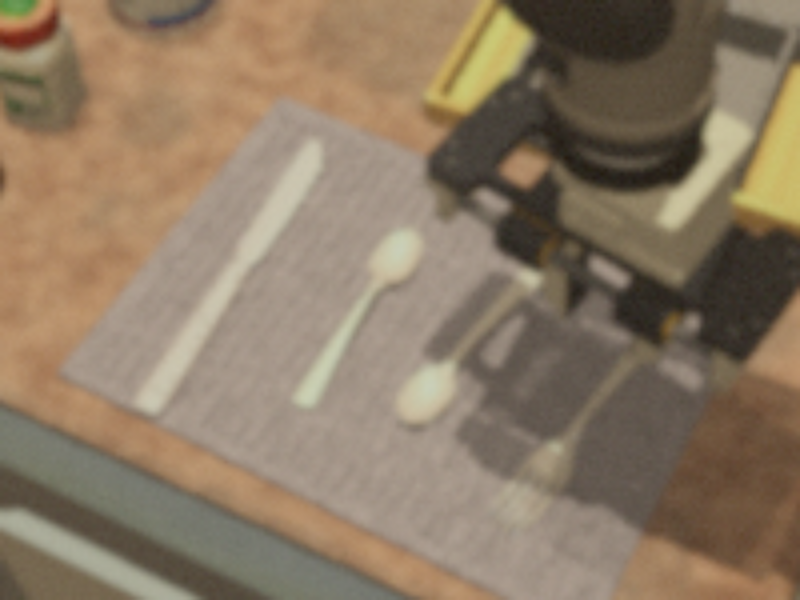

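The hand hovers over the fork, with the fork between the fingers at about (620,380) and the spoon clear. Down and grip.

>>> step_arm:
  steps:
    - {"x":0,"y":0,"z":0.035,"rx":0,"ry":0,"rz":0,"claw":-0.13}
    - {"x":0,"y":0,"z":0.067,"rx":0,"ry":0,"rz":0,"claw":-0.13}
    - {"x":0,"y":0,"z":0.067,"rx":0,"ry":0,"rz":0,"claw":-0.13}
    - {"x":0,"y":0,"z":0.067,"rx":0,"ry":0,"rz":0,"claw":-0.13}
    - {"x":0,"y":0,"z":0.067,"rx":0,"ry":0,"rz":0,"claw":-1}
    - {"x":0,"y":0,"z":0.067,"rx":0,"ry":0,"rz":0,"claw":-1}
    - {"x":0,"y":0,"z":0.067,"rx":0,"ry":0,"rz":0,"claw":-1}
    - {"x":0,"y":0,"z":0.067,"rx":0,"ry":0,"rz":0,"claw":-1}
    - {"x":0,"y":0,"z":0.067,"rx":0,"ry":0,"rz":0,"claw":-1}
    - {"x":0,"y":0,"z":0.067,"rx":0,"ry":0,"rz":0,"claw":-1}
    - {"x":0,"y":0,"z":0.067,"rx":0,"ry":0,"rz":0,"claw":-1}
  squeeze: 25

```text
time: 5.57
tool_pos: [0.4355, 0.071, 0.01]
tool_rot: [3.141, 0.0, 1.389]
contact_force: [0.4, 0.2, 0.5]
opening: 0.001
grip_force: 0.0
```

```bash
python3 g.py .45,-.1,.14,.8
```

```text
t 5.57 [0.4355 0.071  0.01  ] [3.141 0.    1.389] q [-0.01  0.47  1.99 -0.    0.68  0.17] F [0.4 0.2 0.5] open 0.001 grip 0.0
.45,-.1,.14,.8 xyz [-0.2208  0.0603 -0.1733] r [ 4.000e-04 -0.000e+00  7.501e-01] rows 5.2
```

```bash
python3 -c "
from h import *
im,d=read_camera('scene');cv2.imwrite('pics/s2.png',cv2.resize(im[230:350,240:400],(800,600)))
im,d=read_camera('top');cv2.imwrite('pics/t2.png',cv2.resize(im[200:300,150:290],(800,571)))"
```

```text
(no output)
```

View pics/s2.png

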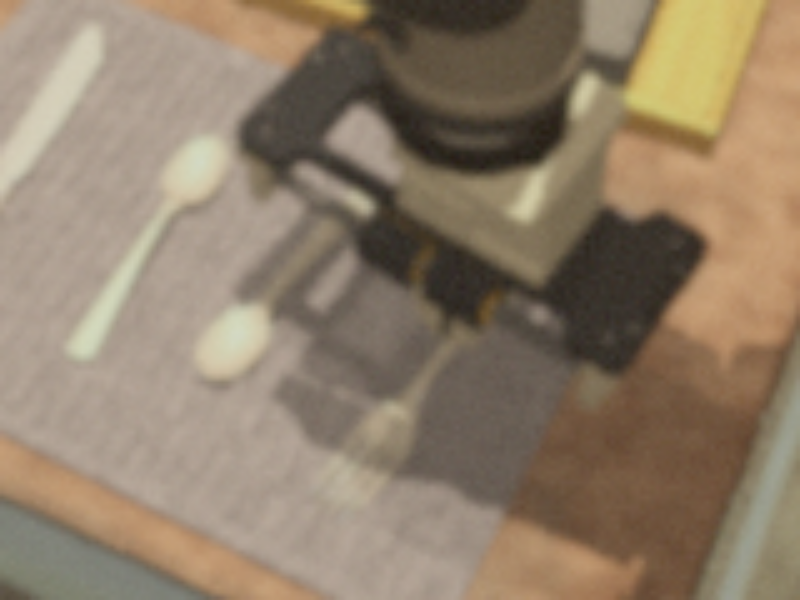

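```bash
python3 - <<'E'
from h import *
for n in ['scene','top']:
    for o in pieces(n,'fork'): print(n,*o)
    im,d=read_camera(n)
    for m in nets.masks_of(n,'fork')[:1]:
        W,dd=world(n,np.argwhere(m['region']),d)
        for y in np.arange(-.04,.19,.012):
            k=abs(W[:,1]-y)<.006
            if k.sum()>2: print(round(y,3),k.sum(),np.percentile(W[k,0],[5,50,95]).round(3),np.percentile(W[k,2],[10,50,90]).round(4))
E
```

```text
scene fork 0.75 [0.4434 0.1109] zmid 0.0086 ang 1.402 len 0.077
0.104 4 [0.442 0.443 0.445] [0.0098 0.0133 0.0152]
0.116 37 [0.438 0.444 0.453] [0.0059 0.0087 0.0114]
0.128 49 [0.437 0.446 0.455] [0.0046 0.0073 0.0098]
0.14 8 [0.441 0.444 0.446] [0.0053 0.0065 0.0077]
top fork 0.65 [nan nan] zmid nan ang 1.405 len 0.127
top fork 0.52 [0.4261 0.0189] zmid 0.0134 ang 1.399 len 0.078
-0.016 27 [0.413 0.42  0.428] [0.0053 0.0088 0.0115]
-0.004 31 [0.414 0.423 0.43 ] [0.0069 0.0102 0.0126]
0.008 32 [0.417 0.423 0.431] [0.0069 0.0113 0.0141]
0.02 31 [0.419 0.426 0.433] [0.0098 0.0133 0.0173]
0.032 27 [0.424 0.429 0.434] [0.0119 0.0143 0.0176]
0.044 22 [0.426 0.431 0.437] [0.0113 0.0167 0.0201]
0.056 6 [0.427 0.429 0.432] [0.0091 0.0183 0.0194]
  return _methods._mean(a, axis=axis, dtype=dtype,
  ret = ret.dtype.type(ret / rcount)
```

View pics/t2.png

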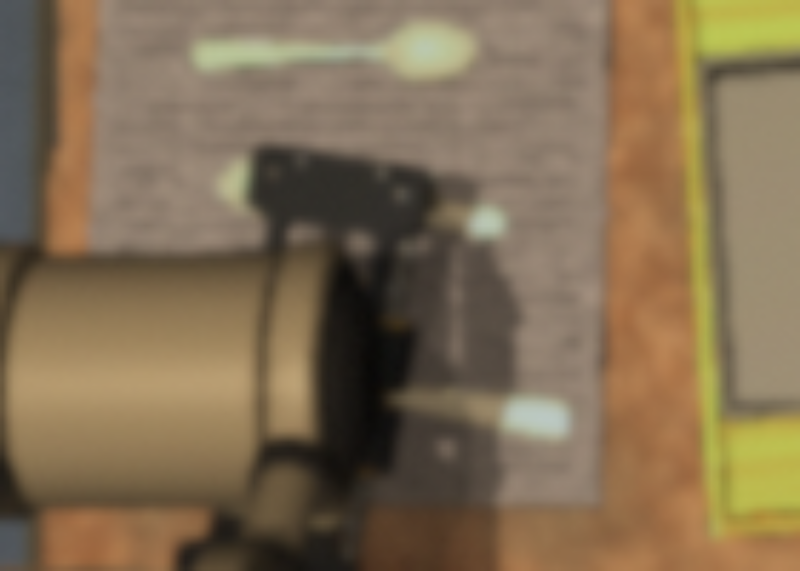

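>>> step_arm:
  steps:
    - {"x":0,"y":0,"z":0,"rx":0,"ry":0,"rz":0,"claw":-1}
    - {"x":0,"y":0,"z":0,"rx":0,"ry":0,"rz":0,"claw":-1}
    - {"x":0,"y":0,"z":-0.04,"rx":0,"ry":0,"rz":0,"claw":-1}
    - {"x":0,"y":0,"z":-0.08,"rx":0,"ry":0,"rz":0,"claw":-1}
    - {"x":0,"y":0,"z":-0.12,"rx":0,"ry":0,"rz":0,"claw":-1}
    - {"x":0,"y":0,"z":-0.12,"rx":0,"ry":0,"rz":0,"claw":-1}
    - {"x":0,"y":0,"z":-0.12,"rx":0,"ry":0,"rz":0,"claw":-1}

```text
time: 6.65
tool_pos: [0.4365, 0.071, 0.1011]
tool_rot: [3.138, -0.001, 1.389]
contact_force: [-0.6, 0.6, 0.1]
opening: 0.0003
grip_force: 0.0
```

```bash
python3 - <<'E'
from h import *
for n in ['scene','top']:
    for o in pieces(n,'fork'): print(n,*o)
im,d=read_camera('scene');cv2.imwrite('pics/s3.png',cv2.resize(im[210:350,240:400],(640,560)))
E
```

```text
scene fork 0.88 [0.4363 0.0757] zmid 0.0193 ang 1.396 len 0.18
```

View pics/s3.png

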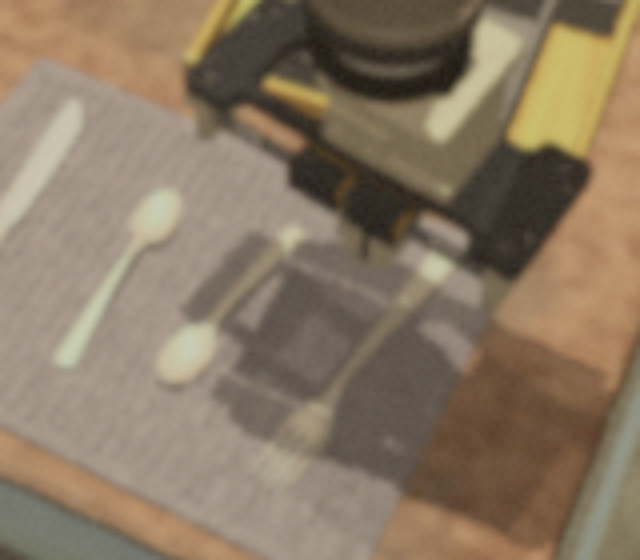

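```bash
python3 - <<'E'
from h import *
s=robot.observe(); print(s['tool_pos'],s['opening'])
im,d=read_camera('scene'); p=camera_params('scene')
def pr(X): c=np.array(p['R'])@X+np.array(p['t']); return np.array([c[0]/c[2]*p['fx']+p['cx'],c[1]/c[2]*p['fy']+p['cy'],c[2]])
for k in [0,.01,.02,.03]:
    print(pr(s['tool_pos']+[0,0,k]))
u=pr(s['tool_pos']); a,b=int(u[0]),int(u[1])
im2=im.copy()
for k in (0,.02): q=pr(s['tool_pos']+[0,0,k]); cv2.circle(im2,(int(round(q[0])),int(round(q[1]))),0,(0,0,255),-1)
cv2.imwrite('pics/s4.png',cv2.resize(im2[b-40:b+40,a-50:a+50],(800,640),interpolation=cv2.INTER_NEAREST)[:600])
W,_=world('scene',np.argwhere(d>0),d)
k=(np.linalg.norm(W[:,:2]-s['tool_pos'][:2],axis=1)<.05)&(W[:,2]>.06)
Q=W[k]
for z in np.arange(.08,.19,.005):
    q=Q[abs(Q[:,2]-z)<.0025]
    if len(q): print(round(z,3),len(q),q.min(0)[:2].round(3),q.max(0)[:2].round(3))
E
```

```text
[0.43453395 0.07099825 0.09867248] 0.0006703344114249404
[332.61653753 277.41045314   0.89270433]
[332.81743342 274.76479983   0.88544976]
[333.02164843 272.07543625   0.87819519]
[333.22926548 269.34127012   0.87094062]
0.115 1 [0.438 0.079] [0.438 0.079]
0.12 5 [0.432 0.079] [0.444 0.082]
0.125 9 [0.427 0.08 ] [0.444 0.083]
0.13 22 [0.423 0.079] [0.452 0.085]
0.135 23 [0.418 0.07 ] [0.452 0.085]
0.14 24 [0.417 0.072] [0.452 0.087]
0.145 19 [0.418 0.076] [0.452 0.085]
0.15 3 [0.418 0.077] [0.419 0.085]
0.155 1 [0.452 0.081] [0.452 0.081]
0.18 3 [0.406 0.081] [0.407 0.087]
0.185 4 [0.407 0.084] [0.444 0.104]
```

View pics/s4.png

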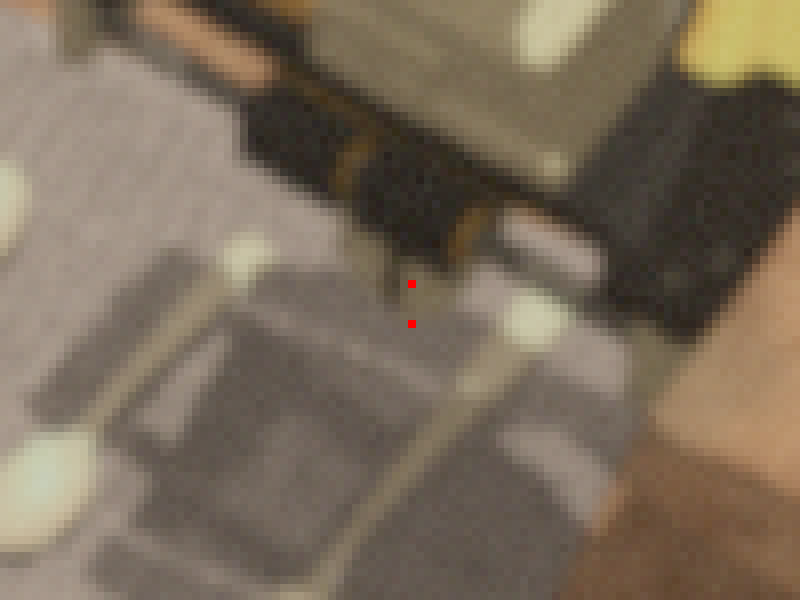

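The TCP projected into the image falls below the visible fingertips, and depth puts the tips about 15 to 18 mm higher than reported. So at z=0.01 the fingers shut above the fork. I'll descend further in small steps, watching the force.

```bash
python3 g.py .436,.072,.0,1.39
```

```text
t 6.95 [0.4347 0.071  0.0988] [-3.139  0.     1.389] q [-0.01  0.32  1.9  -0.    0.93  0.17] F [-0.5 -0.4  0.6] open 0.0006 grip 0.0
.436,.072,.0,1.39 xyz [0.0017 0.0018 0.1317] r [-0.0029  0.0006 -0.0014] rows 2.4
```

>>> step_arm:
  steps:
    - {"x":0.001,"y":0.001,"z":0.04,"rx":0,"ry":0,"rz":0,"claw":-0.13}
    - {"x":0.001,"y":0.001,"z":0.08,"rx":0,"ry":0,"rz":0,"claw":-0.13}
    - {"x":0.001,"y":0.001,"z":0.1,"rx":0,"ry":0,"rz":0,"claw":-0.13}
    - {"x":0.001,"y":0.001,"z":0.12,"rx":0,"ry":0,"rz":0,"claw":-0.13}
    - {"x":0.001,"y":0.001,"z":0.127,"rx":0,"ry":0,"rz":0,"claw":-0.13}
    - {"x":0.001,"y":0.001,"z":0.133,"rx":0,"ry":0,"rz":0,"claw":-0.13}
    - {"x":0.001,"y":0.001,"z":0.133,"rx":0,"ry":0,"rz":0,"claw":-0.13}
    - {"x":0.001,"y":0.001,"z":0.133,"rx":0,"ry":0,"rz":0,"claw":-0.13}

```text
time: 7.62
tool_pos: [0.4366, 0.0716, 0.0004]
tool_rot: [3.141, -0.0, 1.389]
contact_force: [-0.4, 0.0, 0.2]
opening: 0.04
grip_force: 0.0
```

>>> step_arm:
  steps:
    - {"x":0,"y":0,"z":0.003,"rx":0,"ry":0,"rz":0,"claw":-0.13}
    - {"x":0,"y":0,"z":0.006,"rx":0,"ry":0,"rz":0,"claw":-0.13}
    - {"x":0,"y":0,"z":0.006,"rx":0,"ry":0,"rz":0,"claw":-0.13}
    - {"x":0,"y":0,"z":0.006,"rx":0,"ry":0,"rz":0,"claw":-0.13}

```text
time: 7.95
tool_pos: [0.4364, 0.0716, -0.0042]
tool_rot: [3.141, 0.0, 1.389]
contact_force: [0.2, 0.7, 0.1]
opening: 0.0398
grip_force: 0.0
```

```bash
python3 - <<'E'
from h import *
s=robot.observe(); im,d=read_camera('scene')
W,_=world('scene',np.argwhere(d>0),d)
k=(abs(W[:,0]-s['tool_pos'][0])<.06)&(abs(W[:,1]-.08)<.013)&(W[:,2]>.002)&(W[:,2]<.07)
Q=W[k]
for x in np.arange(.38,.5,.006):
    q=Q[abs(Q[:,0]-x)<.003]
    if len(q): print(round(x,3),len(q),np.sort(q[:,2]).round(3)[:12])
E
```

```text
0.38 1 [0.002]
0.386 24 [0.002 0.003 0.003 0.003 0.004 0.004 0.004 0.004 0.004 0.004 0.004 0.004]
0.392 27 [0.002 0.002 0.003 0.003 0.003 0.004 0.004 0.004 0.004 0.004 0.004 0.004]
0.398 29 [0.002 0.002 0.003 0.003 0.003 0.003 0.003 0.003 0.003 0.004 0.004 0.004]
0.404 32 [0.002 0.003 0.003 0.003 0.004 0.004 0.004 0.004 0.004 0.005 0.005 0.005]
0.41 20 [0.003 0.003 0.003 0.003 0.003 0.004 0.004 0.004 0.005 0.005 0.005 0.005]
0.416 24 [0.003 0.003 0.004 0.004 0.005 0.005 0.005 0.005 0.005 0.005 0.006 0.006]
0.422 17 [0.002 0.003 0.003 0.004 0.004 0.004 0.005 0.005 0.005 0.005 0.005 0.006]
0.428 26 [0.003 0.003 0.003 0.003 0.003 0.003 0.004 0.004 0.004 0.004 0.005 0.005]
0.434 34 [0.002 0.003 0.004 0.004 0.004 0.004 0.004 0.004 0.004 0.004 0.005 0.005]
0.44 22 [0.003 0.003 0.003 0.004 0.004 0.004 0.006 0.007 0.017 0.018 0.018 0.019]
0.446 19 [0.003 0.003 0.003 0.003 0.003 0.005 0.005 0.005 0.006 0.006 0.006 0.006]
0.452 23 [0.002 0.003 0.003 0.004 0.004 0.004 0.005 0.005 0.005 0.005 0.005 0.005]
0.458 60 [0.002 0.003 0.003 0.004 0.004 0.004 0.004 0.004 0.004 0.004 0.005 0.005]
0.464 43 [0.002 0.003 0.003 0.003 0.003 0.004 0.004 0.004 0.004 0.004 0.004 0.005]
0.47 37 [0.002 0.002 0.003 0.003 0.003 0.004 0.004 0.005 0.005 0.005 0.006 0.006]
0.476 29 [0.003 0.003 0.003 0.003 0.003 0.004 0.004 0.004 0.004 0.004 0.004 0.004]
0.482 25 [0.002 0.003 0.003 0.003 0.004 0.004 0.004 0.005 0.005 0.005 0.005 0.005]
0.488 24 [0.003 0.003 0.004 0.004 0.004 0.004 0.005 0.005 0.005 0.005 0.005 0.005]
0.494 21 [0.003 0.003 0.003 0.003 0.004 0.004 0.004 0.005 0.005 0.005 0.005 0.005]
```

No contact at -4 mm, so the offset is real. Continue in small steps.

>>> step_arm:
  steps:
    - {"x":0,"y":0,"z":0.003,"rx":0,"ry":0,"rz":0,"claw":-0.13}
    - {"x":0,"y":0,"z":0.003,"rx":0,"ry":0,"rz":0,"claw":-0.13}
    - {"x":0,"y":0,"z":0.003,"rx":0,"ry":0,"rz":0,"claw":-0.13}

```text
time: 8.25
tool_pos: [0.4362, 0.0716, -0.0067]
tool_rot: [-3.141, 0.0, 1.389]
contact_force: [-1.4, 0.0, -0.3]
opening: 0.0398
grip_force: 0.0
```

>>> step_arm:
  steps:
    - {"x":0,"y":0,"z":0.003,"rx":0,"ry":0,"rz":0,"claw":-0.13}
    - {"x":0,"y":0,"z":0.003,"rx":0,"ry":0,"rz":0,"claw":-0.13}
    - {"x":0,"y":0,"z":0.003,"rx":0,"ry":0,"rz":0,"claw":-0.13}

```text
time: 8.5
tool_pos: [0.4362, 0.0716, -0.0091]
tool_rot: [-3.141, 0.0, 1.389]
contact_force: [0.6, -0.6, -0.8]
opening: 0.0402
grip_force: 0.0
```

>>> step_arm:
  steps:
    - {"x":0,"y":0,"z":0.002,"rx":0,"ry":0,"rz":0,"claw":-0.13}
    - {"x":0,"y":0,"z":0.002,"rx":0,"ry":0,"rz":0,"claw":-0.13}
    - {"x":0,"y":0,"z":0.002,"rx":0,"ry":0,"rz":0,"claw":-0.13}

```text
time: 8.75
tool_pos: [0.4362, 0.0716, -0.0105]
tool_rot: [-3.141, 0.0, 1.389]
contact_force: [-0.6, -0.4, 0.3]
opening: 0.0399
grip_force: 0.0
```

>>> step_arm:
  steps:
    - {"x":0,"y":0,"z":0,"rx":0,"ry":0,"rz":0,"claw":-1}
    - {"x":0,"y":0,"z":0,"rx":0,"ry":0,"rz":0,"claw":-1}
    - {"x":0,"y":0,"z":0,"rx":0,"ry":0,"rz":0,"claw":-1}
    - {"x":0,"y":0,"z":0,"rx":0,"ry":0,"rz":0,"claw":-1}
    - {"x":0,"y":0,"z":0,"rx":0,"ry":0,"rz":0,"claw":-1}
    - {"x":0,"y":0,"z":0,"rx":0,"ry":0,"rz":0,"claw":-1}
    - {"x":0,"y":0,"z":0,"rx":0,"ry":0,"rz":0,"claw":-1}
  squeeze: 25

```text
time: 9.33
tool_pos: [0.4363, 0.0716, -0.0104]
tool_rot: [3.141, 0.0, 1.389]
contact_force: [-0.2, 0.9, -0.7]
opening: 0.0172
grip_force: 21.2
```

```bash
python3 g.py .465,-.11,.13,.72
```

```text
t 9.33 [ 0.4363  0.0716 -0.0104] [3.141 0.    1.389] q [-0.01  0.52  2.   -0.    0.63  0.17] F [-0.2  0.9 -0.7] open 0.0172 grip 21.2
.465,-.11,.13,.72 xyz [-0.2312  0.0814 -0.1872] r [1.000e-04 0.000e+00 8.517e-01] rows 5.6
```

Gripped (17 mm, 21 N). Lift, then swing toward the insert.

>>> step_arm:
  steps:
    - {"x":0,"y":0,"z":-0.04,"rx":0,"ry":0,"rz":0,"claw":-1}
    - {"x":0,"y":0,"z":-0.09,"rx":0,"ry":0,"rz":0,"claw":-1}
    - {"x":0,"y":0,"z":-0.14,"rx":0,"ry":0,"rz":0,"claw":-1}
    - {"x":-0.04,"y":0.014,"z":-0.16,"rx":0,"ry":0,"rz":0.12,"claw":-1}
    - {"x":-0.08,"y":0.028,"z":-0.187,"rx":0,"ry":0,"rz":0.25,"claw":-1}
    - {"x":-0.12,"y":0.042,"z":-0.187,"rx":0,"ry":0,"rz":0.4,"claw":-1}
    - {"x":-0.16,"y":0.056,"z":-0.187,"rx":0,"ry":0,"rz":0.55,"claw":-1}
    - {"x":-0.2,"y":0.07,"z":-0.187,"rx":0,"ry":0,"rz":0.7,"claw":-1}
    - {"x":-0.23,"y":0.081,"z":-0.187,"rx":0,"ry":0,"rz":0.85,"claw":-1}
    - {"x":-0.23,"y":0.081,"z":-0.187,"rx":0,"ry":0,"rz":0.85,"claw":-1}
    - {"x":-0.23,"y":0.081,"z":-0.187,"rx":0,"ry":0,"rz":0.85,"claw":-1}

```text
time: 10.25
tool_pos: [0.4646, -0.1099, 0.1296]
tool_rot: [-3.141, 0.0, 0.72]
contact_force: [-0.8, 0.8, -0.7]
opening: 0.0176
grip_force: 21.1
```

```bash
python3 g.py .515,-.383,.10,.056; python3 - <<'E'
from h import *
im,d=read_camera('scene');cv2.imwrite('pics/s5.png',cv2.resize(im[130:330,240:440],(600,600)))
E
```

```text
t 10.25 [ 0.4646 -0.1099  0.1296] [-3.141  0.     0.72 ] q [-0.39  0.34  1.76  0.    1.04  0.46] F [-0.8  0.8 -0.7] open 0.0176 grip 21.1
.515,-.383,.10,.056 xyz [-0.1896  0.3181  0.0393] r [-7.000e-04  6.000e-04  8.456e-01] rows 6.7
```

View pics/s5.png

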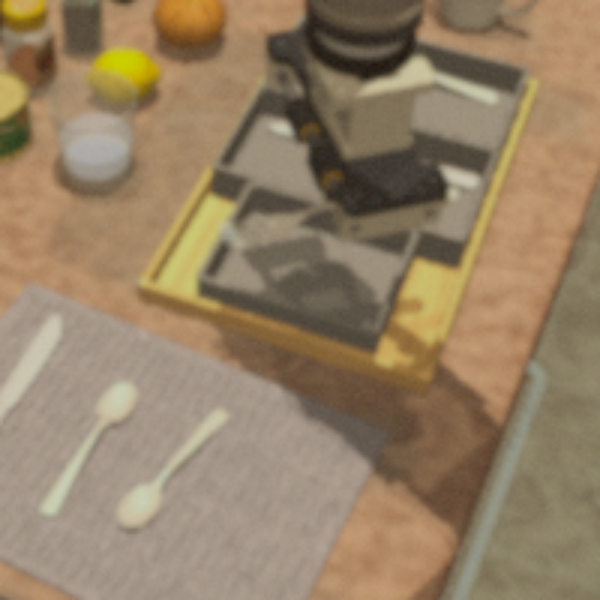

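```bash
python3 g.py .515,-.387,.05,.056
```

```text
t 10.3 [ 0.4643 -0.1088  0.1295] [-3.14   0.     0.722] q [-0.39  0.34  1.76  0.    1.04  0.46] F [ 1.  -0.1 -1.2] open 0.0174 grip 21.1
.515,-.387,.05,.056 xyz [-0.1944  0.3231  0.1057] r [-0.0013  0.0009  0.848 ] rows 7.0
```

>>> step_arm:
  steps:
    - {"x":-0.03,"y":0.05,"z":0,"rx":0,"ry":0,"rz":0.13,"claw":-1}
    - {"x":-0.06,"y":0.1,"z":0,"rx":0,"ry":0,"rz":0.26,"claw":-1}
    - {"x":-0.09,"y":0.15,"z":0,"rx":0,"ry":0,"rz":0.39,"claw":-1}
    - {"x":-0.12,"y":0.2,"z":0,"rx":0,"ry":0,"rz":0.52,"claw":-1}
    - {"x":-0.15,"y":0.25,"z":0,"rx":0,"ry":0,"rz":0.65,"claw":-1}
    - {"x":-0.18,"y":0.3,"z":0,"rx":0,"ry":0,"rz":0.78,"claw":-1}
    - {"x":-0.193,"y":0.322,"z":0.02,"rx":0,"ry":0,"rz":0.846,"claw":-1}
    - {"x":-0.193,"y":0.322,"z":0.06,"rx":0,"ry":0,"rz":0.846,"claw":-1}
    - {"x":-0.193,"y":0.322,"z":0.1,"rx":0,"ry":0,"rz":0.846,"claw":-1}
    - {"x":-0.193,"y":0.322,"z":0.1,"rx":0,"ry":0,"rz":0.846,"claw":-1}
    - {"x":-0.193,"y":0.322,"z":0.1,"rx":0,"ry":0,"rz":0.846,"claw":-1}

```text
time: 11.22
tool_pos: [0.5152, -0.3837, 0.0535]
tool_rot: [-3.138, 0.003, 0.059]
contact_force: [-0.2, -0.6, -0.3]
opening: 0.0174
grip_force: 21.1
```

```bash
python3 g.py .515,-.387,-.007,.056; python3 - <<'E'
from h import *
im,d=read_camera('scene');cv2.imwrite('pics/s6.png',cv2.resize(im[110:240,290:440],(690,598)))
E
```

```text
t 11.22 [ 0.5152 -0.3837  0.0535] [-3.138e+00  3.000e-03  5.900e-02] q [-0.76  0.7   1.36  0.    1.09  0.75] F [-0.2 -0.6 -0.3] open 0.0174 grip 21.1
.515,-.387,-.007,.056 xyz [-0.0002  0.0047  0.0806] r [-0.0046  0.004   0.0043] rows 1.5
```

View pics/s6.png

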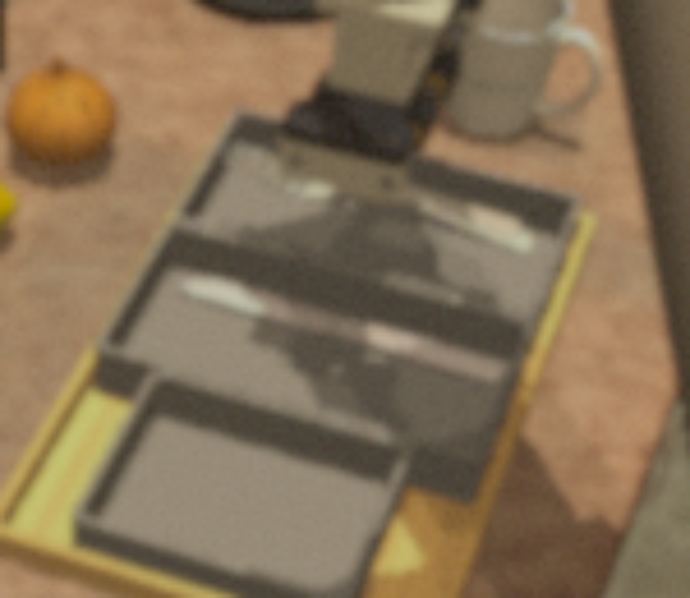

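```bash
python3 - <<'E'
from h import *
d=np.load('scene0.npy'); W,_=world('scene',np.argwhere(d>0),d)
k=(W[:,2]>.05)&(W[:,1]<-.4)&(W[:,1]>-.7)&(W[:,0]<.9)&(W[:,0]>.4)&(W[:,2]<.15)
print(W[k].min(0),W[k].max(0),W[k][:,1].max())
print(world('scene',[[127,399],[130,390],[120,395],[120,420]],d)[0].round(3))
E
```

```text
[ 0.41914224 -0.69998226  0.05007186] [ 0.88704119 -0.40019206  0.14999226] -0.4001920593947222
[[ 0.48  -0.555  0.055]
 [ 0.507 -0.555  0.034]
 [ 0.495 -0.549  0.08 ]
 [ 0.442 -0.701 -0.001]]
```

>>> step_arm:
  steps:
    - {"x":0,"y":0,"z":0.03,"rx":0,"ry":0,"rz":0,"claw":-1}
    - {"x":0,"y":0,"z":0.06,"rx":0,"ry":0,"rz":0,"claw":-1}
    - {"x":0,"y":0,"z":0.076,"rx":0,"ry":0,"rz":0,"claw":-1}
    - {"x":0,"y":0,"z":0.08,"rx":0,"ry":0,"rz":0,"claw":-1}
    - {"x":0,"y":0,"z":0.08,"rx":0,"ry":0,"rz":0,"claw":-1}
    - {"x":0,"y":0,"z":0.08,"rx":0,"ry":0,"rz":0,"claw":-1}

```text
time: 11.77
tool_pos: [0.5166, -0.3865, -0.0033]
tool_rot: [3.14, -0.002, 0.057]
contact_force: [0.7, -0.4, -0.4]
opening: 0.0173
grip_force: 21.1
```

>>> step_arm:
  steps:
    - {"x":0,"y":0,"z":0.004,"rx":0,"ry":0,"rz":0,"claw":-1}
    - {"x":0,"y":0,"z":0.004,"rx":0,"ry":0,"rz":0,"claw":-1}
    - {"x":0,"y":0,"z":0.004,"rx":0,"ry":0,"rz":0,"claw":-1}

```text
time: 12.02
tool_pos: [0.5159, -0.3862, -0.0074]
tool_rot: [3.141, -0.001, 0.057]
contact_force: [-0.2, 1.0, -0.3]
opening: 0.0177
grip_force: 21.1
```

Release narrowly (to 30 mm: claw -0.35), then straight up.

>>> step_arm:
  steps:
    - {"x":0,"y":0,"z":0,"rx":0,"ry":0,"rz":0,"claw":-0.35}
    - {"x":0,"y":0,"z":0,"rx":0,"ry":0,"rz":0,"claw":-0.35}
    - {"x":0,"y":0,"z":0,"rx":0,"ry":0,"rz":0,"claw":-0.35}
    - {"x":0,"y":0,"z":0,"rx":0,"ry":0,"rz":0,"claw":-0.35}
    - {"x":0,"y":0,"z":-0.02,"rx":0,"ry":0,"rz":0,"claw":-0.35}
    - {"x":0,"y":0,"z":-0.06,"rx":0,"ry":0,"rz":0,"claw":-0.35}
    - {"x":0,"y":0,"z":-0.1,"rx":0,"ry":0,"rz":0,"claw":-0.35}
    - {"x":0,"y":0,"z":-0.15,"rx":0,"ry":0,"rz":0,"claw":-0.35}
    - {"x":0,"y":0,"z":-0.2,"rx":0,"ry":0,"rz":0,"claw":-0.35}
    - {"x":0,"y":0,"z":-0.2,"rx":0,"ry":0,"rz":0,"claw":-0.35}

```text
time: 12.85
tool_pos: [0.5188, -0.3888, 0.1508]
tool_rot: [3.131, -0.01, 0.057]
contact_force: [0.3, -0.2, 1.0]
opening: 0.0297
grip_force: 0.0
```

```bash
python3 g.py .51,-.12,.12,.72
```

```text
t 12.85 [ 0.5188 -0.3888  0.1508] [ 3.131 -0.01   0.057] q [-0.76  0.6   1.25  0.    1.28  0.75] F [ 0.3 -0.2  1. ] open 0.0297 grip 0.0
.51,-.12,.12,.72 xyz [ 0.0084 -0.3589  0.0374] r [ 0.0173 -0.0078 -0.844 ] rows 6.5
```

>>> step_arm:
  steps:
    - {"x":0.012,"y":-0.355,"z":0.03,"rx":0,"ry":0,"rz":-0.844,"claw":-0.13}
    - {"x":0.012,"y":-0.355,"z":0.03,"rx":0,"ry":0,"rz":-0.844,"claw":-0.13}
    - {"x":0.012,"y":-0.355,"z":0.03,"rx":0,"ry":0,"rz":-0.844,"claw":-0.13}
    - {"x":0.012,"y":-0.355,"z":0.03,"rx":0,"ry":0,"rz":-0.844,"claw":-0.13}
    - {"x":0.012,"y":-0.355,"z":0.03,"rx":0,"ry":0,"rz":-0.844,"claw":-0.13}
    - {"x":0.012,"y":-0.355,"z":0.03,"rx":0,"ry":0,"rz":-0.844,"claw":-0.13}
    - {"x":0.012,"y":-0.355,"z":0.03,"rx":0,"ry":0,"rz":-0.844,"claw":-0.13}
    - {"x":0.012,"y":-0.355,"z":0.03,"rx":0,"ry":0,"rz":-0.844,"claw":-0.13}
    - {"x":0.012,"y":-0.355,"z":0.03,"rx":0,"ry":0,"rz":-0.844,"claw":-0.13}
    - {"x":0.012,"y":-0.355,"z":0.03,"rx":0,"ry":0,"rz":-0.844,"claw":-0.13}

```text
time: 13.68
tool_pos: [0.5099, -0.1205, 0.1196]
tool_rot: [3.14, -0.0, 0.72]
contact_force: [0.7, 0.4, -0.5]
opening: 0.0402
grip_force: 0.0
```

```bash
python3 g.py .5195,.072,.04,1.39; python3 - <<'E'
from h import *
for n in ['scene','top']:
    for q in ['fork','teaspoon_1']:
        for o in pieces(n,q,.4): print(n,*o)
im,d=read_camera('top');cv2.imwrite('pics/t7.png',cv2.resize(im[140:300,150:440],(800,441)))
E
```

```text
t 13.68 [ 0.5099 -0.1205  0.1196] [ 3.14 -0.    0.72] q [-0.38  0.43  1.65 -0.    1.06  0.47] F [ 0.7  0.4 -0.5] open 0.0402 grip 0.0
.5195,.072,.04,1.39 xyz [ 0.1788 -0.1848  0.1059] r [ 1.500e-03  4.000e-04 -8.537e-01] rows 5.4
scene fork 0.56 [ 0.4755 -0.3861] zmid 0.0165 ang 0.076 len 0.019
scene teaspoon_1 0.73 [nan nan] zmid nan ang 1.576 len 0.13
scene teaspoon_1 0.5 [0.5187 0.0703] zmid 0.0147 ang 1.384 len 0.126
top fork 0.72 [ 0.5155 -0.4448] zmid 0.0205 ang 0.048 len 0.187
top fork 0.58 [ 0.518  -0.3832] zmid 0.0205 ang 0.056 len 0.189
top teaspoon_1 0.75 [0.5222 0.0885] zmid 0.0126 ang 1.388 len 0.093
top teaspoon_1 0.7 [0.5884 0.0867] zmid 0.0169 ang 1.563 len 0.129
  return _methods._mean(a, axis=axis, dtype=dtype,
  ret = ret.dtype.type(ret / rcount)
```

View pics/t7.png

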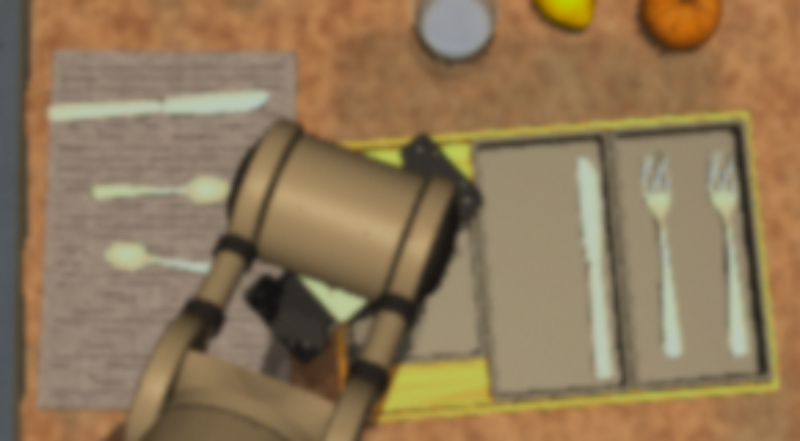

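The fork lies beside the stored one at crop (660,260), in the right bin at the same height, and spoon B is undisturbed. Next is spoon B.

>>> step_arm:
  steps:
    - {"x":0.179,"y":-0.184,"z":0.05,"rx":0,"ry":0,"rz":-0.853,"claw":-0.13}
    - {"x":0.179,"y":-0.184,"z":0.05,"rx":0,"ry":0,"rz":-0.853,"claw":-0.13}
    - {"x":0.179,"y":-0.184,"z":0.05,"rx":0,"ry":0,"rz":-0.853,"claw":-0.13}
    - {"x":0.179,"y":-0.184,"z":0.05,"rx":0,"ry":0,"rz":-0.853,"claw":-0.13}
    - {"x":0.179,"y":-0.184,"z":0.05,"rx":0,"ry":0,"rz":-0.853,"claw":-0.13}
    - {"x":0.179,"y":-0.184,"z":0.05,"rx":0,"ry":0,"rz":-0.853,"claw":-0.13}
    - {"x":0.179,"y":-0.184,"z":0.08,"rx":0,"ry":0,"rz":-0.853,"claw":-0.13}
    - {"x":0.179,"y":-0.184,"z":0.12,"rx":0,"ry":0,"rz":-0.853,"claw":-0.13}
    - {"x":0.179,"y":-0.184,"z":0.15,"rx":0,"ry":0,"rz":-0.853,"claw":-0.13}
    - {"x":0.179,"y":-0.184,"z":0.165,"rx":0,"ry":0,"rz":-0.853,"claw":-0.13}
    - {"x":0.179,"y":-0.184,"z":0.165,"rx":0,"ry":0,"rz":-0.853,"claw":-0.13}
    - {"x":0.179,"y":-0.184,"z":0.165,"rx":0,"ry":0,"rz":-0.853,"claw":-0.13}

```text
time: 15.13
tool_pos: [0.5193, 0.0726, -0.0047]
tool_rot: [-3.141, 0.0, 1.39]
contact_force: [0.0, 0.2, 0.7]
opening: 0.0398
grip_force: 0.0
```

```bash
python3 g.py .5195,.072,-.0115,1.39
```

```text
t 15.13 [ 0.5193  0.0726 -0.0047] [-3.141  0.     1.39 ] q [-0.01  0.61  1.77 -0.    0.77  0.17] F [0.  0.2 0.7] open 0.0398 grip 0.0
.5195,.072,-.0115,1.39 xyz [-0.0007  0.0004  0.0091] r [-0.0013  0.0004 -0.0004] rows 0.2
```

>>> step_arm:
  steps:
    - {"x":0,"y":0,"z":0.005,"rx":0,"ry":0,"rz":0,"claw":-0.13}
    - {"x":0,"y":0,"z":0.009,"rx":0,"ry":0,"rz":0,"claw":-0.13}
    - {"x":0,"y":0,"z":0.009,"rx":0,"ry":0,"rz":0,"claw":-0.13}
    - {"x":0,"y":0,"z":0.009,"rx":0,"ry":0,"rz":0,"claw":-0.13}

```text
time: 15.47
tool_pos: [0.5197, 0.0726, -0.0107]
tool_rot: [3.141, -0.0, 1.39]
contact_force: [0.3, 0.7, 1.5]
opening: 0.04
grip_force: 0.0
```

>>> step_arm:
  steps:
    - {"x":0,"y":0,"z":0,"rx":0,"ry":0,"rz":0,"claw":-1}
    - {"x":0,"y":0,"z":0,"rx":0,"ry":0,"rz":0,"claw":-1}
    - {"x":0,"y":0,"z":0,"rx":0,"ry":0,"rz":0,"claw":-1}
    - {"x":0,"y":0,"z":0,"rx":0,"ry":0,"rz":0,"claw":-1}
    - {"x":0,"y":0,"z":0,"rx":0,"ry":0,"rz":0,"claw":-1}
    - {"x":0,"y":0,"z":0,"rx":0,"ry":0,"rz":0,"claw":-1}
    - {"x":0,"y":0,"z":0,"rx":0,"ry":0,"rz":0,"claw":-1}
  squeeze: 25

```text
time: 16.05
tool_pos: [0.5196, 0.0727, -0.011]
tool_rot: [3.141, -0.0, 1.39]
contact_force: [-0.5, 0.6, 2.3]
opening: 0.0198
grip_force: 24.9
```

```bash
python3 g.py .51,-.04,.1,.73
```

```text
t 16.05 [ 0.5196  0.0727 -0.011 ] [ 3.141 -0.     1.39 ] q [-0.01  0.62  1.77 -0.    0.76  0.17] F [-0.5  0.6  2.3] open 0.0198 grip 24.9
.51,-.04,.1,.73 xyz [-0.1501  0.0145 -0.148 ] r [ 4.0e-04 -2.0e-04  8.4e-01] rows 5.3
```

>>> step_arm:
  steps:
    - {"x":0,"y":0,"z":-0.03,"rx":0,"ry":0,"rz":0,"claw":-1}
    - {"x":0,"y":0,"z":-0.08,"rx":0,"ry":0,"rz":0,"claw":-1}
    - {"x":0,"y":0,"z":-0.13,"rx":0,"ry":0,"rz":0,"claw":-1}
    - {"x":-0.02,"y":0.002,"z":-0.148,"rx":0,"ry":0,"rz":0.12,"claw":-1}
    - {"x":-0.04,"y":0.004,"z":-0.148,"rx":0,"ry":0,"rz":0.25,"claw":-1}
    - {"x":-0.07,"y":0.006,"z":-0.148,"rx":0,"ry":0,"rz":0.4,"claw":-1}
    - {"x":-0.1,"y":0.01,"z":-0.148,"rx":0,"ry":0,"rz":0.55,"claw":-1}
    - {"x":-0.13,"y":0.013,"z":-0.148,"rx":0,"ry":0,"rz":0.7,"claw":-1}
    - {"x":-0.15,"y":0.014,"z":-0.148,"rx":0,"ry":0,"rz":0.84,"claw":-1}
    - {"x":-0.15,"y":0.014,"z":-0.148,"rx":0,"ry":0,"rz":0.84,"claw":-1}
    - {"x":-0.15,"y":0.014,"z":-0.148,"rx":0,"ry":0,"rz":0.84,"claw":-1}

```text
time: 16.97
tool_pos: [0.5093, -0.0403, 0.0997]
tool_rot: [-3.141, 0.0, 0.731]
contact_force: [-0.2, 0.0, 0.3]
opening: 0.02
grip_force: 25.0
```

```bash
python3 g.py .501,-.127,.05,.056; python3 - <<'E'
from h import *
im,d=read_camera('scene');cv2.imwrite('pics/s8.png',cv2.resize(im[150:310,240:400],(600,600)))
E
```

```text
t 16.97 [ 0.5093 -0.0403  0.0997] [-3.141  0.     0.731] q [-0.23  0.43  1.71  0.    1.    0.61] F [-0.2  0.   0.3] open 0.02 grip 25.0
.501,-.127,.05,.056 xyz [-0.0854  0.0787  0.0663] r [-4.000e-04  3.000e-04  8.589e-01] rows 5.4
```

View pics/s8.png

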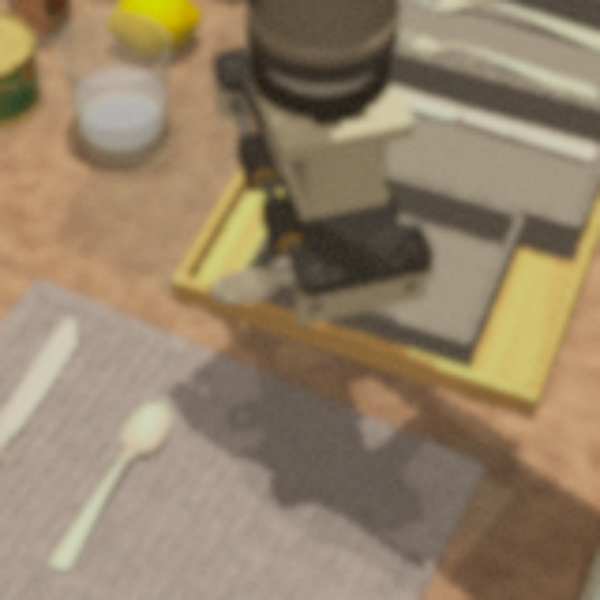

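>>> step_arm:
  steps:
    - {"x":-0.012,"y":0.011,"z":0,"rx":0,"ry":0,"rz":0.12,"claw":-1}
    - {"x":-0.024,"y":0.022,"z":0,"rx":0,"ry":0,"rz":0.25,"claw":-1}
    - {"x":-0.036,"y":0.033,"z":0,"rx":0,"ry":0,"rz":0.38,"claw":-1}
    - {"x":-0.048,"y":0.044,"z":0,"rx":0,"ry":0,"rz":0.5,"claw":-1}
    - {"x":-0.06,"y":0.056,"z":0,"rx":0,"ry":0,"rz":0.63,"claw":-1}
    - {"x":-0.072,"y":0.067,"z":0,"rx":0,"ry":0,"rz":0.76,"claw":-1}
    - {"x":-0.085,"y":0.079,"z":0,"rx":0,"ry":0,"rz":0.859,"claw":-1}
    - {"x":-0.085,"y":0.079,"z":0.03,"rx":0,"ry":0,"rz":0.859,"claw":-1}
    - {"x":-0.085,"y":0.079,"z":0.07,"rx":0,"ry":0,"rz":0.859,"claw":-1}
    - {"x":-0.085,"y":0.079,"z":0.11,"rx":0,"ry":0,"rz":0.859,"claw":-1}
    - {"x":-0.085,"y":0.079,"z":0.11,"rx":0,"ry":0,"rz":0.859,"claw":-1}
    - {"x":-0.085,"y":0.079,"z":0.11,"rx":0,"ry":0,"rz":0.859,"claw":-1}

```text
time: 18.02
tool_pos: [0.5007, -0.1253, 0.0165]
tool_rot: [-3.14, 0.003, 0.058]
contact_force: [0.2, 0.2, 0.2]
opening: 0.0198
grip_force: 25.0
```

```bash
python3 g.py .501,-.127,-.008,.056
```

```text
t 18.02 [ 0.5007 -0.1253  0.0165] [-3.14e+00  3.00e-03  5.80e-02] q [-0.39  0.56  1.77  0.    0.81  1.12] F [0.2 0.2 0.2] open 0.0198 grip 25.0
.501,-.127,-.008,.056 xyz [0.0003 0.0024 0.0327] r [-0.0021  0.0041  0.0024] rows 0.6
```

>>> step_arm:
  steps:
    - {"x":0,"y":0,"z":0.015,"rx":0,"ry":0,"rz":0,"claw":-1}
    - {"x":0,"y":0,"z":0.027,"rx":0,"ry":0,"rz":0,"claw":-1}
    - {"x":0,"y":0,"z":0.033,"rx":0,"ry":0,"rz":0,"claw":-1}
    - {"x":0,"y":0,"z":0.033,"rx":0,"ry":0,"rz":0,"claw":-1}
    - {"x":0,"y":0,"z":0.033,"rx":0,"ry":0,"rz":0,"claw":-1}

```text
time: 18.43
tool_pos: [0.5019, -0.1266, -0.0068]
tool_rot: [3.141, -0.001, 0.056]
contact_force: [0.5, -0.1, 0.4]
opening: 0.0198
grip_force: 25.0
```

>>> step_arm:
  steps:
    - {"x":0,"y":0,"z":0.001,"rx":0,"ry":0,"rz":0,"claw":-0.36}
    - {"x":0,"y":0,"z":0.001,"rx":0,"ry":0,"rz":0,"claw":-0.36}
    - {"x":0,"y":0,"z":0.001,"rx":0,"ry":0,"rz":0,"claw":-0.36}
    - {"x":0,"y":0,"z":0.001,"rx":0,"ry":0,"rz":0,"claw":-0.36}
    - {"x":0,"y":0,"z":-0.02,"rx":0,"ry":0,"rz":0,"claw":-0.36}
    - {"x":0,"y":0,"z":-0.06,"rx":0,"ry":0,"rz":0,"claw":-0.36}
    - {"x":0,"y":0,"z":-0.11,"rx":0,"ry":0,"rz":0,"claw":-0.36}
    - {"x":0,"y":0,"z":-0.16,"rx":0,"ry":0,"rz":0,"claw":-0.36}
    - {"x":0,"y":0,"z":-0.16,"rx":0,"ry":0,"rz":0,"claw":-0.36}

```text
time: 19.18
tool_pos: [0.5055, -0.1281, 0.1196]
tool_rot: [3.136, -0.011, 0.055]
contact_force: [2.2, -0.1, -0.1]
opening: 0.0296
grip_force: 0.0
```

```bash
python3 g.py .56,-.03,.11,.8; python3 - <<'E'
from h import *
for n in ['scene','top']:
    for q in ['teaspoon_1']:
        for o in pieces(n,q,.4): print(n,*o)
E
```

```text
t 19.18 [ 0.5055 -0.1281  0.1196] [ 3.136 -0.011  0.055] q [-0.4   0.41  1.67  0.    1.04  1.12] F [ 2.2 -0.1 -0.1] open 0.0296 grip 0.0
.56,-.03,.11,.8 xyz [ 0.0797 -0.1267  0.013 ] r [ 0.0121 -0.0113 -0.948 ] rows 6.0
scene teaspoon_1 0.82 [0.5871 0.0853] zmid 0.0147 ang 1.577 len 0.127
scene teaspoon_1 0.45 [ 0.5025 -0.1259] zmid 0.0164 ang 0.03 len 0.126
```

Spoon 1 is in place (measured 0.5025, -0.126, flat). Next is spoon A.

>>> step_arm:
  steps:
    - {"x":0.08,"y":-0.127,"z":0.013,"rx":0,"ry":0,"rz":-0.948,"claw":-0.13}
    - {"x":0.08,"y":-0.127,"z":0.013,"rx":0,"ry":0,"rz":-0.948,"claw":-0.13}
    - {"x":0.08,"y":-0.127,"z":0.013,"rx":0,"ry":0,"rz":-0.948,"claw":-0.13}
    - {"x":0.08,"y":-0.127,"z":0.013,"rx":0,"ry":0,"rz":-0.948,"claw":-0.13}
    - {"x":0.08,"y":-0.127,"z":0.013,"rx":0,"ry":0,"rz":-0.948,"claw":-0.13}
    - {"x":0.08,"y":-0.127,"z":0.013,"rx":0,"ry":0,"rz":-0.948,"claw":-0.13}
    - {"x":0.08,"y":-0.127,"z":0.013,"rx":0,"ry":0,"rz":-0.948,"claw":-0.13}
    - {"x":0.08,"y":-0.127,"z":0.013,"rx":0,"ry":0,"rz":-0.948,"claw":-0.13}
    - {"x":0.08,"y":-0.127,"z":0.013,"rx":0,"ry":0,"rz":-0.948,"claw":-0.13}
    - {"x":0.08,"y":-0.127,"z":0.013,"rx":0,"ry":0,"rz":-0.948,"claw":-0.13}

```text
time: 20.22
tool_pos: [0.5559, -0.0283, 0.1024]
tool_rot: [-3.141, 0.001, 0.797]
contact_force: [0.3, 0.3, 0.3]
opening: 0.0399
grip_force: 0.0
```

```bash
python3 g.py .5878,.0855,.04,1.57  .5878,.0855,-.005,1.57
```

```text
t 20.22 [ 0.5559 -0.0283  0.1024] [-3.141e+00  1.000e-03  7.970e-01] q [-0.19  0.5   1.58 -0.    1.06  0.59] F [0.3 0.3 0.3] open 0.0399 grip 0.0
.5878,.0855,.04,1.57 xyz [ 0.1384 -0.0755  0.0831] r [-1.100e-03  3.000e-04 -9.841e-01] rows 6.2
.5878,.0855,-.005,1.57 xyz [ 0.1384 -0.0755  0.1431] r [-1.100e-03  3.000e-04 -9.841e-01] rows 6.2
```

>>> step_arm:
  steps:
    - {"x":0.138,"y":-0.075,"z":0.04,"rx":0,"ry":0,"rz":-0.984,"claw":-0.13}
    - {"x":0.138,"y":-0.075,"z":0.04,"rx":0,"ry":0,"rz":-0.984,"claw":-0.13}
    - {"x":0.138,"y":-0.075,"z":0.04,"rx":0,"ry":0,"rz":-0.984,"claw":-0.13}
    - {"x":0.138,"y":-0.075,"z":0.04,"rx":0,"ry":0,"rz":-0.984,"claw":-0.13}
    - {"x":0.138,"y":-0.075,"z":0.04,"rx":0,"ry":0,"rz":-0.984,"claw":-0.13}
    - {"x":0.138,"y":-0.075,"z":0.04,"rx":0,"ry":0,"rz":-0.984,"claw":-0.13}
    - {"x":0.138,"y":-0.075,"z":0.04,"rx":0,"ry":0,"rz":-0.984,"claw":-0.13}
    - {"x":0.138,"y":-0.075,"z":0.08,"rx":0,"ry":0,"rz":-0.984,"claw":-0.13}
    - {"x":0.138,"y":-0.075,"z":0.12,"rx":0,"ry":0,"rz":-0.984,"claw":-0.13}
    - {"x":0.138,"y":-0.075,"z":0.14,"rx":0,"ry":0,"rz":-0.984,"claw":-0.13}
    - {"x":0.138,"y":-0.075,"z":0.14,"rx":0,"ry":0,"rz":-0.984,"claw":-0.13}
    - {"x":0.138,"y":-0.075,"z":0.14,"rx":0,"ry":0,"rz":-0.984,"claw":-0.13}

```text
time: 21.22
tool_pos: [0.5876, 0.085, -0.0025]
tool_rot: [-3.14, 0.0, 1.57]
contact_force: [0.0, -0.1, -0.3]
opening: 0.0398
grip_force: 0.0
```

```bash
python3 g.py .5878,.0855,-.0112,1.57
```

```text
t 21.22 [ 0.5876  0.085  -0.0025] [-3.14  0.    1.57] q [ 0.01  0.69  1.56 -0.    0.89  0.02] F [ 0.  -0.1 -0.3] open 0.0398 grip 0.0
.5878,.0855,-.0112,1.57 xyz [0.0007 0.0002 0.0116] r [-0.0018  0.0001 -0.0005] rows 0.2
```

>>> step_arm:
  steps:
    - {"x":0,"y":0,"z":0.006,"rx":0,"ry":0,"rz":0,"claw":-0.13}
    - {"x":0,"y":0,"z":0.011,"rx":0,"ry":0,"rz":0,"claw":-0.13}
    - {"x":0,"y":0,"z":0.011,"rx":0,"ry":0,"rz":0,"claw":-0.13}
    - {"x":0,"y":0,"z":0.011,"rx":0,"ry":0,"rz":0,"claw":-0.13}
    - {"x":0,"y":0,"z":0.011,"rx":0,"ry":0,"rz":0,"claw":-1}
    - {"x":0,"y":0,"z":0.011,"rx":0,"ry":0,"rz":0,"claw":-1}
    - {"x":0,"y":0,"z":0.011,"rx":0,"ry":0,"rz":0,"claw":-1}
    - {"x":0,"y":0,"z":0.011,"rx":0,"ry":0,"rz":0,"claw":-1}
    - {"x":0,"y":0,"z":0.011,"rx":0,"ry":0,"rz":0,"claw":-1}
    - {"x":0,"y":0,"z":0.011,"rx":0,"ry":0,"rz":0,"claw":-1}
    - {"x":0,"y":0,"z":0.011,"rx":0,"ry":0,"rz":0,"claw":-1}

```text
time: 22.13
tool_pos: [0.5885, 0.0854, -0.0093]
tool_rot: [3.14, -0.0, 1.573]
contact_force: [-1.4, -0.7, 7.1]
opening: 0.0166
grip_force: 23.6
```

```bash
python3 g.py .52,-.04,.1,.8
```

```text
t 22.13 [ 0.5885  0.0854 -0.0093] [ 3.14  -0.     1.573] q [0.02 0.7  1.56 0.   0.87 0.01] F [-1.4 -0.7  7.1] open 0.0166 grip 23.6
.52,-.04,.1,.8 xyz [-0.167  -0.0914 -0.1459] r [ 1.800e-03 -9.000e-04  9.837e-01] rows 6.2
```

>>> step_arm:
  steps:
    - {"x":0,"y":0,"z":-0.03,"rx":0,"ry":0,"rz":0,"claw":-1}
    - {"x":0,"y":0,"z":-0.08,"rx":0,"ry":0,"rz":0,"claw":-1}
    - {"x":0,"y":0,"z":-0.12,"rx":0,"ry":0,"rz":0,"claw":-1}
    - {"x":-0.02,"y":-0.01,"z":-0.146,"rx":0,"ry":0,"rz":0.12,"claw":-1}
    - {"x":-0.04,"y":-0.02,"z":-0.146,"rx":0,"ry":0,"rz":0.25,"claw":-1}
    - {"x":-0.07,"y":-0.035,"z":-0.146,"rx":0,"ry":0,"rz":0.4,"claw":-1}
    - {"x":-0.1,"y":-0.05,"z":-0.146,"rx":0,"ry":0,"rz":0.55,"claw":-1}
    - {"x":-0.13,"y":-0.07,"z":-0.146,"rx":0,"ry":0,"rz":0.7,"claw":-1}
    - {"x":-0.15,"y":-0.08,"z":-0.146,"rx":0,"ry":0,"rz":0.84,"claw":-1}
    - {"x":-0.167,"y":-0.091,"z":-0.146,"rx":0,"ry":0,"rz":0.98,"claw":-1}
    - {"x":-0.167,"y":-0.091,"z":-0.146,"rx":0,"ry":0,"rz":0.98,"claw":-1}
    - {"x":-0.167,"y":-0.091,"z":-0.146,"rx":0,"ry":0,"rz":0.98,"claw":-1}

```text
time: 23.13
tool_pos: [0.5199, -0.0405, 0.0993]
tool_rot: [3.141, -0.0, 0.804]
contact_force: [-0.1, -0.4, -0.4]
opening: 0.0003
grip_force: 0.0
```

```bash
python3 g.py .503,-.171,.02,.056; python3 - <<'E'
from h import *
for o in pieces('scene','teaspoon_1',.3): print(*o)
im,d=read_camera('scene');cv2.imwrite('pics/s9.png',cv2.resize(im[150:310,240:400],(600,600)))
E
```

```text
t 23.13 [ 0.5199 -0.0405  0.0993] [ 3.141 -0.     0.804] q [-0.22  0.45  1.68  0.    1.01  0.54] F [-0.1 -0.4 -0.4] open 0.0003 grip 0.0
.503,-.171,.02,.056 xyz [-0.1409  0.1045  0.1058] r [ 2.000e-04 -5.000e-04  9.521e-01] rows 6.0
teaspoon_1 0.69 [0.5865 0.085 ] zmid 0.0153 ang 1.577 len 0.13
teaspoon_1 0.52 [ 0.4617 -0.1284] zmid 0.0127 ang 0.048 len 0.047
```

View pics/s9.png

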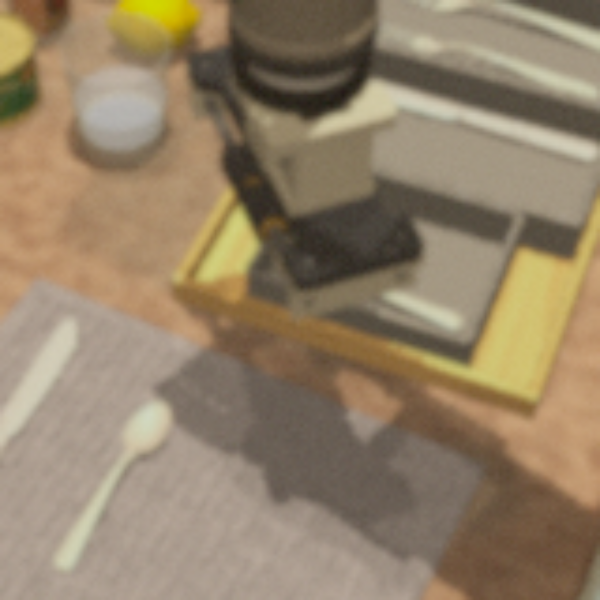

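The spoon slipped out and still lies at its place, since the grip was too shallow. Going back, deeper and checking the force before closing.

```bash
python3 g.py .5872,.0853,.04,1.575 .5872,.0853,-.009,1.575
```

```text
t 23.28 [ 0.5204 -0.0394  0.0991] [ 3.141 -0.     0.806] q [-0.22  0.45  1.68  0.    1.01  0.54] F [1.  0.2 0.1] open 0.0005 grip 0.0
.5872,.0853,.04,1.575 xyz [ 0.1817 -0.051   0.0789] r [ 4.000e-04 -2.000e-04 -9.795e-01] rows 6.2
.5872,.0853,-.009,1.575 xyz [ 0.1816 -0.051   0.1442] r [ 4.000e-04 -2.000e-04 -9.795e-01] rows 6.2
```

>>> step_arm:
  steps:
    - {"x":0.181,"y":-0.051,"z":0.03,"rx":0,"ry":0,"rz":-0.98,"claw":-0.13}
    - {"x":0.181,"y":-0.051,"z":0.03,"rx":0,"ry":0,"rz":-0.98,"claw":-0.13}
    - {"x":0.181,"y":-0.051,"z":0.03,"rx":0,"ry":0,"rz":-0.98,"claw":-0.13}
    - {"x":0.181,"y":-0.051,"z":0.03,"rx":0,"ry":0,"rz":-0.98,"claw":-0.13}
    - {"x":0.181,"y":-0.051,"z":0.03,"rx":0,"ry":0,"rz":-0.98,"claw":-0.13}
    - {"x":0.181,"y":-0.051,"z":0.03,"rx":0,"ry":0,"rz":-0.98,"claw":-0.13}
    - {"x":0.181,"y":-0.051,"z":0.03,"rx":0,"ry":0,"rz":-0.98,"claw":-0.13}
    - {"x":0.181,"y":-0.051,"z":0.08,"rx":0,"ry":0,"rz":-0.98,"claw":-0.13}
    - {"x":0.181,"y":-0.051,"z":0.12,"rx":0,"ry":0,"rz":-0.98,"claw":-0.13}
    - {"x":0.181,"y":-0.051,"z":0.144,"rx":0,"ry":0,"rz":-0.98,"claw":-0.13}
    - {"x":0.181,"y":-0.051,"z":0.144,"rx":0,"ry":0,"rz":-0.98,"claw":-0.13}
    - {"x":0.181,"y":-0.051,"z":0.144,"rx":0,"ry":0,"rz":-0.98,"claw":-0.13}

```text
time: 24.28
tool_pos: [0.5863, 0.0843, -0.0094]
tool_rot: [-3.14, 0.0, 1.572]
contact_force: [1.4, 0.7, -0.7]
opening: 0.0403
grip_force: 0.0
```

>>> step_arm:
  steps:
    - {"x":0,"y":0,"z":0.002,"rx":0,"ry":0,"rz":0,"claw":-0.13}
    - {"x":0,"y":0,"z":0.002,"rx":0,"ry":0,"rz":0,"claw":-0.13}
    - {"x":0,"y":0,"z":0.002,"rx":0,"ry":0,"rz":0,"claw":-0.13}

```text
time: 24.53
tool_pos: [0.5877, 0.0842, -0.0089]
tool_rot: [3.139, 0.0, 1.572]
contact_force: [0.1, -0.9, 0.0]
opening: 0.0399
grip_force: 0.0
```

```bash
python3 g.py .5872,.0853,-.012,1.575;  python3 - <<'E'
from h import *
for o in pieces('scene','teaspoon_1',.3): print(*o)
im,d=read_camera('scene');cv2.imwrite('pics/s10.png',cv2.resize(im[235:310,225:325],(800,600)))
E
```

```text
t 24.53 [ 0.5877  0.0842 -0.0089] [3.139 0.    1.572] q [ 0.01  0.7   1.57 -0.    0.87  0.01] F [ 0.1 -0.9  0. ] open 0.0399 grip 0.0
.5872,.0853,-.012,1.575 xyz [ 0.0015 -0.0006  0.0041] r [ 0.0034  0.     -0.0033] rows 0.1
teaspoon_1 0.52 [ 0.5019 -0.1253] zmid 0.0172 ang 0.021 len 0.127
teaspoon_1 0.45 [0.5859 0.1184] zmid 0.0105 ang 1.592 len 0.062
```

View pics/s10.png

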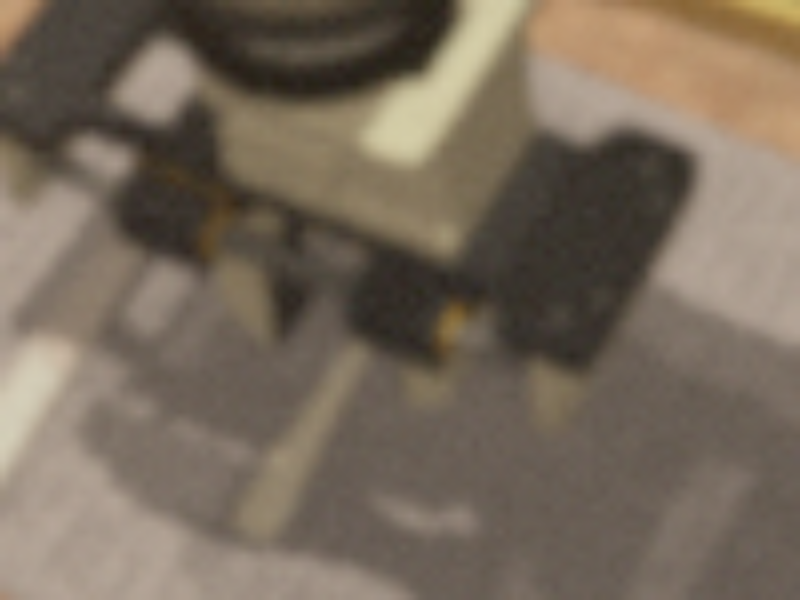

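>>> step_arm:
  steps:
    - {"x":0.001,"y":0,"z":0.004,"rx":0,"ry":0,"rz":0,"claw":-0.13}
    - {"x":0.001,"y":0,"z":0.004,"rx":0,"ry":0,"rz":0,"claw":-0.13}
    - {"x":0.001,"y":0,"z":0.004,"rx":0,"ry":0,"rz":0,"claw":-0.13}

```text
time: 24.93
tool_pos: [0.5865, 0.0849, -0.0136]
tool_rot: [-3.141, 0.0, 1.573]
contact_force: [-0.3, -0.4, -0.7]
opening: 0.0398
grip_force: 0.0
```

>>> step_arm:
  steps:
    - {"x":0,"y":0,"z":0.002,"rx":0,"ry":0,"rz":0,"claw":-0.13}
    - {"x":0,"y":0,"z":0.002,"rx":0,"ry":0,"rz":0,"claw":-0.13}
    - {"x":0,"y":0,"z":0.002,"rx":0,"ry":0,"rz":0,"claw":-0.13}

```text
time: 25.18
tool_pos: [0.5868, 0.0849, -0.0148]
tool_rot: [3.141, 0.0, 1.573]
contact_force: [0.1, 0.0, 1.2]
opening: 0.04
grip_force: 1.0
```

>>> step_arm:
  steps:
    - {"x":0,"y":0,"z":-0.001,"rx":0,"ry":0,"rz":0,"claw":-1}
    - {"x":0,"y":0,"z":-0.001,"rx":0,"ry":0,"rz":0,"claw":-1}
    - {"x":0,"y":0,"z":-0.001,"rx":0,"ry":0,"rz":0,"claw":-1}
    - {"x":0,"y":0,"z":-0.001,"rx":0,"ry":0,"rz":0,"claw":-1}
    - {"x":0,"y":0,"z":-0.001,"rx":0,"ry":0,"rz":0,"claw":-1}
    - {"x":0,"y":0,"z":-0.001,"rx":0,"ry":0,"rz":0,"claw":-1}
    - {"x":0,"y":0,"z":-0.001,"rx":0,"ry":0,"rz":0,"claw":-1}
  squeeze: 25

```text
time: 25.77
tool_pos: [0.5866, 0.0849, -0.0142]
tool_rot: [-3.141, 0.0, 1.573]
contact_force: [-0.2, -0.2, 0.0]
opening: 0.0194
grip_force: 24.9
```

```bash
python3 g.py .52,-.04,.1,.8
```

```text
t 25.77 [ 0.5866  0.0849 -0.0142] [-3.141  0.     1.573] q [ 0.01  0.71  1.57 -0.    0.86  0.01] F [-0.2 -0.2  0. ] open 0.0194 grip 24.9
.52,-.04,.1,.8 xyz [-0.1664 -0.0892 -0.1523] r [-1.000e-04  1.000e-04  9.838e-01] rows 6.2
```

Now 24.9 N at 19 mm, like the first spoon. Lift and swing.

>>> step_arm:
  steps:
    - {"x":0,"y":0,"z":-0.02,"rx":0,"ry":0,"rz":0,"claw":-1}
    - {"x":0,"y":0,"z":-0.06,"rx":0,"ry":0,"rz":0,"claw":-1}
    - {"x":0,"y":0,"z":-0.11,"rx":0,"ry":0,"rz":0,"claw":-1}
    - {"x":-0.02,"y":-0.01,"z":-0.152,"rx":0,"ry":0,"rz":0.12,"claw":-1}
    - {"x":-0.04,"y":-0.02,"z":-0.152,"rx":0,"ry":0,"rz":0.25,"claw":-1}
    - {"x":-0.07,"y":-0.035,"z":-0.152,"rx":0,"ry":0,"rz":0.4,"claw":-1}
    - {"x":-0.1,"y":-0.05,"z":-0.152,"rx":0,"ry":0,"rz":0.55,"claw":-1}
    - {"x":-0.13,"y":-0.07,"z":-0.152,"rx":0,"ry":0,"rz":0.7,"claw":-1}
    - {"x":-0.15,"y":-0.08,"z":-0.152,"rx":0,"ry":0,"rz":0.84,"claw":-1}
    - {"x":-0.166,"y":-0.089,"z":-0.152,"rx":0,"ry":0,"rz":0.984,"claw":-1}
    - {"x":-0.166,"y":-0.089,"z":-0.152,"rx":0,"ry":0,"rz":0.984,"claw":-1}
    - {"x":-0.166,"y":-0.089,"z":-0.152,"rx":0,"ry":0,"rz":0.984,"claw":-1}

```text
time: 26.77
tool_pos: [0.5202, -0.0401, 0.1]
tool_rot: [3.141, -0.0, 0.801]
contact_force: [-0.7, -0.1, -0.1]
opening: 0.0196
grip_force: 24.9
```

```bash
python3 g.py .503,-.171,.1,.056 .503,-.171,.02,.056
```

```text
t 26.77 [ 0.5202 -0.0401  0.1   ] [ 3.141 -0.     0.801] q [-0.22  0.45  1.68  0.    1.01  0.55] F [-0.7 -0.1 -0.1] open 0.0196 grip 24.9
.503,-.171,.1,.056 xyz [-0.1412  0.105   0.    ] r [ 1.000e-04 -5.000e-04  9.482e-01] rows 6.0
.503,-.171,.02,.056 xyz [-0.1412  0.105   0.1067] r [ 1.000e-04 -5.000e-04  9.482e-01] rows 6.0
```

>>> step_arm:
  steps:
    - {"x":-0.02,"y":0.015,"z":0,"rx":0,"ry":0,"rz":0.13,"claw":-1}
    - {"x":-0.04,"y":0.03,"z":0,"rx":0,"ry":0,"rz":0.27,"claw":-1}
    - {"x":-0.06,"y":0.045,"z":0,"rx":0,"ry":0,"rz":0.4,"claw":-1}
    - {"x":-0.08,"y":0.06,"z":0,"rx":0,"ry":0,"rz":0.54,"claw":-1}
    - {"x":-0.1,"y":0.075,"z":0,"rx":0,"ry":0,"rz":0.68,"claw":-1}
    - {"x":-0.12,"y":0.09,"z":0,"rx":0,"ry":0,"rz":0.82,"claw":-1}
    - {"x":-0.141,"y":0.105,"z":0,"rx":0,"ry":0,"rz":0.948,"claw":-1}
    - {"x":-0.141,"y":0.105,"z":0.03,"rx":0,"ry":0,"rz":0.948,"claw":-1}
    - {"x":-0.141,"y":0.105,"z":0.07,"rx":0,"ry":0,"rz":0.948,"claw":-1}
    - {"x":-0.141,"y":0.105,"z":0.107,"rx":0,"ry":0,"rz":0.948,"claw":-1}
    - {"x":-0.141,"y":0.105,"z":0.107,"rx":0,"ry":0,"rz":0.948,"claw":-1}
    - {"x":-0.141,"y":0.105,"z":0.107,"rx":0,"ry":0,"rz":0.948,"claw":-1}

```text
time: 27.77
tool_pos: [0.5026, -0.1694, 0.0188]
tool_rot: [-3.14, 0.003, 0.058]
contact_force: [-0.9, 0.2, 0.7]
opening: 0.0195
grip_force: 24.9
```

```bash
python3 g.py .503,-.171,-.0108,.056
```

```text
t 27.77 [ 0.5026 -0.1694  0.0188] [-3.14e+00  3.00e-03  5.80e-02] q [-0.47  0.58  1.73  0.    0.84  1.04] F [-0.9  0.2  0.7] open 0.0195 grip 24.9
.503,-.171,-.0108,.056 xyz [0.0005 0.0022 0.0394] r [-0.0021  0.0034  0.0025] rows 0.7
```

>>> step_arm:
  steps:
    - {"x":0,"y":0,"z":0.015,"rx":0,"ry":0,"rz":0,"claw":-1}
    - {"x":0,"y":0,"z":0.03,"rx":0,"ry":0,"rz":0,"claw":-1}
    - {"x":0,"y":0,"z":0.038,"rx":0,"ry":0,"rz":0,"claw":-1}
    - {"x":0,"y":0,"z":0.04,"rx":0,"ry":0,"rz":0,"claw":-1}
    - {"x":0,"y":0,"z":0.04,"rx":0,"ry":0,"rz":0,"claw":-1}
    - {"x":0,"y":0,"z":0.04,"rx":0,"ry":0,"rz":0,"claw":-1}

```text
time: 28.27
tool_pos: [0.5038, -0.1707, -0.0093]
tool_rot: [3.141, -0.001, 0.056]
contact_force: [0.2, -0.3, -0.2]
opening: 0.0198
grip_force: 24.9
```

>>> step_arm:
  steps:
    - {"x":0,"y":0,"z":0,"rx":0,"ry":0,"rz":0,"claw":-0.37}
    - {"x":0,"y":0,"z":0,"rx":0,"ry":0,"rz":0,"claw":-0.37}
    - {"x":0,"y":0,"z":0,"rx":0,"ry":0,"rz":0,"claw":-0.37}
    - {"x":0,"y":0,"z":0,"rx":0,"ry":0,"rz":0,"claw":-0.37}
    - {"x":0,"y":0,"z":-0.02,"rx":0,"ry":0,"rz":0,"claw":-0.37}
    - {"x":0,"y":0,"z":-0.06,"rx":0,"ry":0,"rz":0,"claw":-0.37}
    - {"x":0,"y":0,"z":-0.11,"rx":0,"ry":0,"rz":0,"claw":-0.37}
    - {"x":0,"y":0,"z":-0.16,"rx":0,"ry":0,"rz":0,"claw":-0.37}
    - {"x":0,"y":0,"z":-0.16,"rx":0,"ry":0,"rz":0,"claw":-0.37}
    - {"x":0,"y":0,"z":-0.16,"rx":0,"ry":0,"rz":0,"claw":-0.37}

```text
time: 29.1
tool_pos: [0.5043, -0.1712, 0.112]
tool_rot: [3.139, -0.005, 0.055]
contact_force: [0.3, 0.3, -0.7]
opening: 0.0294
grip_force: 0.0
```

```bash
python3 g.py .6,-.0,.11,.82; python3 - <<'E'
from h import *
for n in ['scene','top']:
    for q in ['teaspoon_1','knife']:
        for o in pieces(n,q,.35): print(n,*o)
E
```

```text
t 29.1 [ 0.5043 -0.1712  0.112 ] [ 3.139 -0.005  0.055] q [-0.47  0.45  1.64 -0.    1.05  1.04] F [ 0.3  0.3 -0.7] open 0.0294 grip 0.0
.6,-.0,.11,.82 xyz [ 0.14   -0.2208  0.0026] r [ 0.0057 -0.0043 -0.9735] rows 6.1
scene teaspoon_1 0.53 [ 0.5008 -0.1258] zmid 0.0168 ang 0.039 len 0.128
scene teaspoon_1 0.44 [ 0.5057 -0.1693] zmid 0.0161 ang 0.061 len 0.125
scene knife 0.69 [0.6682 0.0871] zmid 0.011 ang 1.627 len 0.21
scene knife 0.67 [ 0.5219 -0.4278] zmid 0.0083 ang 0.286 len 0.255
top knife 0.97 [0.6685 0.0894] zmid 0.0117 ang 1.618 len 0.208
```

Both spoons are measured flat in the short bin, 44 mm apart. Next is the knife, grasped at (0.667, 0.1085) on the handle side.

>>> step_arm:
  steps:
    - {"x":0.14,"y":-0.22,"z":0,"rx":0,"ry":0,"rz":-0.973,"claw":-0.13}
    - {"x":0.14,"y":-0.22,"z":0,"rx":0,"ry":0,"rz":-0.973,"claw":-0.13}
    - {"x":0.14,"y":-0.22,"z":0,"rx":0,"ry":0,"rz":-0.973,"claw":-0.13}
    - {"x":0.14,"y":-0.22,"z":0,"rx":0,"ry":0,"rz":-0.973,"claw":-0.13}
    - {"x":0.14,"y":-0.22,"z":0,"rx":0,"ry":0,"rz":-0.973,"claw":-0.13}
    - {"x":0.14,"y":-0.22,"z":0,"rx":0,"ry":0,"rz":-0.973,"claw":-0.13}
    - {"x":0.14,"y":-0.22,"z":0,"rx":0,"ry":0,"rz":-0.973,"claw":-0.13}
    - {"x":0.14,"y":-0.22,"z":0,"rx":0,"ry":0,"rz":-0.973,"claw":-0.13}
    - {"x":0.14,"y":-0.22,"z":0,"rx":0,"ry":0,"rz":-0.973,"claw":-0.13}
    - {"x":0.14,"y":-0.22,"z":0,"rx":0,"ry":0,"rz":-0.973,"claw":-0.13}

```text
time: 30.33
tool_pos: [0.5983, -0.001, 0.1095]
tool_rot: [-3.141, 0.0, 0.815]
contact_force: [-0.1, 0.2, -0.3]
opening: 0.0399
grip_force: 0.0
```

```bash
python3 g.py .667,.1085,.04,1.62 .667,.1085,-.008,1.62
```

```text
t 30.33 [ 0.5983 -0.001   0.1095] [-3.141  0.     0.815] q [-0.13  0.56  1.45 -0.    1.13  0.63] F [-0.1  0.2 -0.3] open 0.0399 grip 0.0
.667,.1085,.04,1.62 xyz [ 0.1691 -0.0334  0.0926] r [-4.0000e-04  4.0000e-04 -1.0243e+00] rows 6.4
.667,.1085,-.008,1.62 xyz [ 0.1691 -0.0334  0.1566] r [-4.0000e-04  4.0000e-04 -1.0243e+00] rows 6.4
```

>>> step_arm:
  steps:
    - {"x":0.169,"y":-0.033,"z":0.04,"rx":0,"ry":0,"rz":-1,"claw":-0.13}
    - {"x":0.169,"y":-0.033,"z":0.04,"rx":0,"ry":0,"rz":-1,"claw":-0.13}
    - {"x":0.169,"y":-0.033,"z":0.04,"rx":0,"ry":0,"rz":-1,"claw":-0.13}
    - {"x":0.169,"y":-0.033,"z":0.04,"rx":0,"ry":0,"rz":-1,"claw":-0.13}
    - {"x":0.169,"y":-0.033,"z":0.04,"rx":0,"ry":0,"rz":-1,"claw":-0.13}
    - {"x":0.169,"y":-0.033,"z":0.04,"rx":0,"ry":0,"rz":-1,"claw":-0.13}
    - {"x":0.169,"y":-0.033,"z":0.04,"rx":0,"ry":0,"rz":-1,"claw":-0.13}
    - {"x":0.169,"y":-0.033,"z":0.08,"rx":0,"ry":0,"rz":-1,"claw":-0.13}
    - {"x":0.169,"y":-0.033,"z":0.11,"rx":0,"ry":0,"rz":-1,"claw":-0.13}
    - {"x":0.169,"y":-0.033,"z":0.13,"rx":0,"ry":0,"rz":-1,"claw":-0.13}
    - {"x":0.169,"y":-0.033,"z":0.13,"rx":0,"ry":0,"rz":-1,"claw":-0.13}
    - {"x":0.169,"y":-0.033,"z":0.13,"rx":0,"ry":0,"rz":-1,"claw":-0.13}

```text
time: 31.33
tool_pos: [0.6667, 0.1087, 0.0116]
tool_rot: [-3.14, 0.0, 1.603]
contact_force: [0.2, 0.6, 0.9]
opening: 0.0397
grip_force: 0.0
```

```bash
python3 g.py .667,.1085,-.013,1.62
```

```text
t 31.33 [0.6667 0.1087 0.0116] [-3.14   0.     1.603] q [ 0.05  0.8   1.28 -0.    1.06  0.02] F [0.2 0.6 0.9] open 0.0397 grip 0.0
.667,.1085,-.013,1.62 xyz [-0.0003  0.0004  0.0329] r [-0.0021  0.0001 -0.0222] rows 0.6
```

>>> step_arm:
  steps:
    - {"x":0,"y":0,"z":0.015,"rx":0,"ry":0,"rz":-0.022,"claw":-0.13}
    - {"x":0,"y":0,"z":0.026,"rx":0,"ry":0,"rz":-0.022,"claw":-0.13}
    - {"x":0,"y":0,"z":0.033,"rx":0,"ry":0,"rz":-0.022,"claw":-0.13}
    - {"x":0,"y":0,"z":0.033,"rx":0,"ry":0,"rz":-0.022,"claw":-0.13}
    - {"x":0,"y":0,"z":0.033,"rx":0,"ry":0,"rz":-0.022,"claw":-0.13}

```text
time: 31.75
tool_pos: [0.667, 0.1096, -0.0129]
tool_rot: [-3.141, 0.0, 1.622]
contact_force: [-0.2, -0.2, 0.6]
opening: 0.0406
grip_force: 0.0
```

>>> step_arm:
  steps:
    - {"x":0,"y":0,"z":0.001,"rx":0,"ry":0,"rz":0,"claw":-1}
    - {"x":0,"y":0,"z":0.001,"rx":0,"ry":0,"rz":0,"claw":-1}
    - {"x":0,"y":0,"z":0.001,"rx":0,"ry":0,"rz":0,"claw":-1}
    - {"x":0,"y":0,"z":0.001,"rx":0,"ry":0,"rz":0,"claw":-1}
    - {"x":0,"y":0,"z":0.001,"rx":0,"ry":0,"rz":0,"claw":-1}
    - {"x":0,"y":0,"z":0.001,"rx":0,"ry":0,"rz":0,"claw":-1}
    - {"x":0,"y":0,"z":0.001,"rx":0,"ry":0,"rz":0,"claw":-1}
  squeeze: 30

```text
time: 32.33
tool_pos: [0.6673, 0.1096, -0.0131]
tool_rot: [3.141, 0.0, 1.622]
contact_force: [-0.1, 0.1, 1.8]
opening: 0.0159
grip_force: 30.0
```

```bash
python3 g.py .56,-.03,.12,.86
```

```text
t 32.33 [ 0.6673  0.1096 -0.0131] [3.141 0.    1.622] q [ 0.05  0.83  1.29 -0.    1.02 -0.  ] F [-0.1  0.1  1.8] open 0.0159 grip 30.0
.56,-.03,.12,.86 xyz [-0.1786 -0.1524 -0.1775] r [ 7.000e-04 -2.000e-04  9.705e-01] rows 6.1
```

>>> step_arm:
  steps:
    - {"x":0,"y":0,"z":-0.03,"rx":0,"ry":0,"rz":0,"claw":-1}
    - {"x":0,"y":0,"z":-0.07,"rx":0,"ry":0,"rz":0,"claw":-1}
    - {"x":0,"y":0,"z":-0.12,"rx":0,"ry":0,"rz":0,"claw":-1}
    - {"x":-0.02,"y":-0.02,"z":-0.177,"rx":0,"ry":0,"rz":0.1,"claw":-1}
    - {"x":-0.05,"y":-0.04,"z":-0.177,"rx":0,"ry":0,"rz":0.24,"claw":-1}
    - {"x":-0.08,"y":-0.06,"z":-0.177,"rx":0,"ry":0,"rz":0.38,"claw":-1}
    - {"x":-0.11,"y":-0.09,"z":-0.177,"rx":0,"ry":0,"rz":0.52,"claw":-1}
    - {"x":-0.14,"y":-0.12,"z":-0.177,"rx":0,"ry":0,"rz":0.67,"claw":-1}
    - {"x":-0.16,"y":-0.14,"z":-0.177,"rx":0,"ry":0,"rz":0.82,"claw":-1}
    - {"x":-0.179,"y":-0.152,"z":-0.177,"rx":0,"ry":0,"rz":0.97,"claw":-1}
    - {"x":-0.179,"y":-0.152,"z":-0.177,"rx":0,"ry":0,"rz":0.97,"claw":-1}
    - {"x":-0.179,"y":-0.152,"z":-0.177,"rx":0,"ry":0,"rz":0.97,"claw":-1}

```text
time: 33.33
tool_pos: [0.5602, -0.0308, 0.1196]
tool_rot: [3.141, -0.0, 0.861]
contact_force: [-0.2, -0.4, -0.2]
opening: 0.0157
grip_force: 30.0
```

```bash
python3 g.py .529,-.256,.12,.056;  python3 - <<'E'
from h import *
im,d=read_camera('scene');cv2.imwrite('pics/s11.png',cv2.resize(im[130:310,220:420],(666,600)))
E
```

```text
t 33.33 [ 0.5602 -0.0308  0.1196] [ 3.141 -0.     0.861] q [-0.19  0.49  1.55  0.    1.11  0.52] F [-0.2 -0.4 -0.2] open 0.0157 grip 30.0
.529,-.256,.12,.056 xyz [-0.2549  0.1641 -0.0006] r [ 1.0000e-04 -5.0000e-04  1.0252e+00] rows 6.4
```

View pics/s11.png

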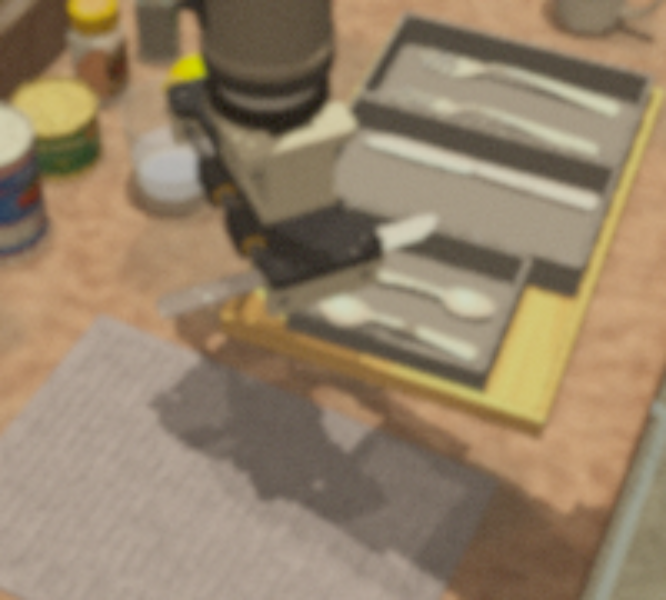

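The knife is held level with its blade toward the robot. Both spoons and both forks lie flat in their bins, and the glass stands at (165,170).

>>> step_arm:
  steps:
    - {"x":-0.03,"y":0.02,"z":0,"rx":0,"ry":0,"rz":0.12,"claw":-1}
    - {"x":-0.07,"y":0.045,"z":0,"rx":0,"ry":0,"rz":0.26,"claw":-1}
    - {"x":-0.11,"y":0.07,"z":0,"rx":0,"ry":0,"rz":0.4,"claw":-1}
    - {"x":-0.15,"y":0.095,"z":0,"rx":0,"ry":0,"rz":0.55,"claw":-1}
    - {"x":-0.19,"y":0.12,"z":0,"rx":0,"ry":0,"rz":0.7,"claw":-1}
    - {"x":-0.22,"y":0.14,"z":0,"rx":0,"ry":0,"rz":0.85,"claw":-1}
    - {"x":-0.255,"y":0.164,"z":0,"rx":0,"ry":0,"rz":1,"claw":-1}
    - {"x":-0.255,"y":0.164,"z":0.03,"rx":0,"ry":0,"rz":1,"claw":-1}
    - {"x":-0.255,"y":0.164,"z":0.07,"rx":0,"ry":0,"rz":1,"claw":-1}
    - {"x":-0.255,"y":0.164,"z":0.1,"rx":0,"ry":0,"rz":1,"claw":-1}
    - {"x":-0.255,"y":0.164,"z":0.1,"rx":0,"ry":0,"rz":1,"claw":-1}
    - {"x":-0.255,"y":0.164,"z":0.1,"rx":0,"ry":0,"rz":1,"claw":-1}

```text
time: 34.38
tool_pos: [0.5289, -0.2545, 0.0434]
tool_rot: [-3.14, 0.002, 0.078]
contact_force: [0.0, 1.3, -0.3]
opening: 0.0159
grip_force: 30.0
```

```bash
python3 g.py .529,-.256,-.01,.056
```

```text
t 34.38 [ 0.5289 -0.2545  0.0434] [-3.14e+00  2.00e-03  7.80e-02] q [-0.58  0.62  1.55  0.    0.98  0.91] F [ 0.   1.3 -0.3] open 0.0159 grip 30.0
.529,-.256,-.01,.056 xyz [0.0002 0.0022 0.0712] r [-0.0021  0.0025  0.0275] rows 1.3
```

>>> step_arm:
  steps:
    - {"x":0,"y":0,"z":0.03,"rx":0,"ry":0,"rz":0.026,"claw":-1}
    - {"x":0,"y":0,"z":0.055,"rx":0,"ry":0,"rz":0.026,"claw":-1}
    - {"x":0,"y":0,"z":0.067,"rx":0,"ry":0,"rz":0.026,"claw":-1}
    - {"x":0,"y":0,"z":0.072,"rx":0,"ry":0,"rz":0.026,"claw":-1}
    - {"x":0,"y":0,"z":0.072,"rx":0,"ry":0,"rz":0.026,"claw":-1}
    - {"x":0,"y":0,"z":0.072,"rx":0,"ry":0,"rz":0.026,"claw":-1}

```text
time: 34.88
tool_pos: [0.5297, -0.2559, -0.0083]
tool_rot: [3.14, -0.002, 0.055]
contact_force: [-0.0, 0.3, 0.3]
opening: 0.0156
grip_force: 30.0
```

>>> step_arm:
  steps:
    - {"x":0,"y":0,"z":0.001,"rx":0,"ry":0,"rz":0,"claw":-1}
    - {"x":0,"y":0,"z":0.001,"rx":0,"ry":0,"rz":0,"claw":-0.37}
    - {"x":0,"y":0,"z":0.001,"rx":0,"ry":0,"rz":0,"claw":-0.37}
    - {"x":0,"y":0,"z":0.001,"rx":0,"ry":0,"rz":0,"claw":-0.37}
    - {"x":0,"y":0,"z":0.001,"rx":0,"ry":0,"rz":0,"claw":-0.37}
    - {"x":0,"y":0,"z":-0.02,"rx":0,"ry":0,"rz":0,"claw":-0.37}
    - {"x":0,"y":0,"z":-0.06,"rx":0,"ry":0,"rz":0,"claw":-0.37}
    - {"x":0,"y":0,"z":-0.11,"rx":0,"ry":0,"rz":0,"claw":-0.37}
    - {"x":0,"y":0,"z":-0.16,"rx":0,"ry":0,"rz":0,"claw":-0.37}
    - {"x":0,"y":0,"z":-0.16,"rx":0,"ry":0,"rz":0,"claw":-0.37}

```text
time: 35.72
tool_pos: [0.5325, -0.2579, 0.1183]
tool_rot: [3.133, -0.011, 0.055]
contact_force: [-0.2, 0.2, 0.1]
opening: 0.0291
grip_force: 0.0
```

```bash
python3 g.py .44,.05,.2,.4
```

```text
t 35.72 [ 0.5325 -0.2579  0.1183] [ 3.133 -0.011  0.055] q [-0.58  0.53  1.47  0.    1.12  0.94] F [-0.2  0.2  0.1] open 0.0291 grip 0.0
.44,.05,.2,.4 xyz [-0.0994 -0.4157 -0.1134] r [ 0.0126 -0.0121 -0.4396] rows 8.0
```

Move the arm clear to look at everything.

>>> step_arm:
  steps:
    - {"x":-0.1,"y":-0.415,"z":-0.113,"rx":0,"ry":0,"rz":-0.44,"claw":-0.37}
    - {"x":-0.1,"y":-0.415,"z":-0.113,"rx":0,"ry":0,"rz":-0.44,"claw":-0.37}
    - {"x":-0.1,"y":-0.415,"z":-0.113,"rx":0,"ry":0,"rz":-0.44,"claw":-0.37}
    - {"x":-0.1,"y":-0.415,"z":-0.113,"rx":0,"ry":0,"rz":-0.44,"claw":-0.37}
    - {"x":-0.1,"y":-0.415,"z":-0.113,"rx":0,"ry":0,"rz":-0.44,"claw":-0.37}
    - {"x":-0.1,"y":-0.415,"z":-0.113,"rx":0,"ry":0,"rz":-0.44,"claw":-0.37}
    - {"x":-0.1,"y":-0.415,"z":-0.113,"rx":0,"ry":0,"rz":-0.44,"claw":-0.37}
    - {"x":-0.1,"y":-0.415,"z":-0.113,"rx":0,"ry":0,"rz":-0.44,"claw":-0.37}
    - {"x":-0.1,"y":-0.415,"z":-0.113,"rx":0,"ry":0,"rz":-0.44,"claw":-0.37}
    - {"x":-0.1,"y":-0.415,"z":-0.113,"rx":0,"ry":0,"rz":-0.44,"claw":-0.37}
    - {"x":-0.1,"y":-0.415,"z":-0.113,"rx":0,"ry":0,"rz":-0.44,"claw":-0.37}
    - {"x":-0.1,"y":-0.415,"z":-0.113,"rx":0,"ry":0,"rz":-0.44,"claw":-0.37}

```text
time: 36.72
tool_pos: [0.437, 0.0503, 0.1947]
tool_rot: [3.141, 0.001, 0.399]
contact_force: [-0.5, 0.2, 0.2]
opening: 0.029
grip_force: 0.0
```

```bash
python3 - <<'E'
from h import *
for q in ['teaspoon_1','knife','fork']:
    for o in pieces('top',q,.35): print(*o)
im,d=read_camera('top');cv2.imwrite('pics/t12.png',cv2.resize(im[110:300,150:440],(800,524)))
E
```

```text
teaspoon_1 0.81 [ 0.5035 -0.1683] zmid 0.0182 ang 0.047 len 0.125
teaspoon_1 0.47 [ 0.5019 -0.1252] zmid 0.0182 ang 0.073 len 0.124
fork 0.82 [ 0.5171 -0.3834] zmid 0.0218 ang 0.061 len 0.192
fork 0.74 [ 0.5036 -0.1691] zmid 0.0192 ang 0.042 len 0.129
```

View pics/t12.png

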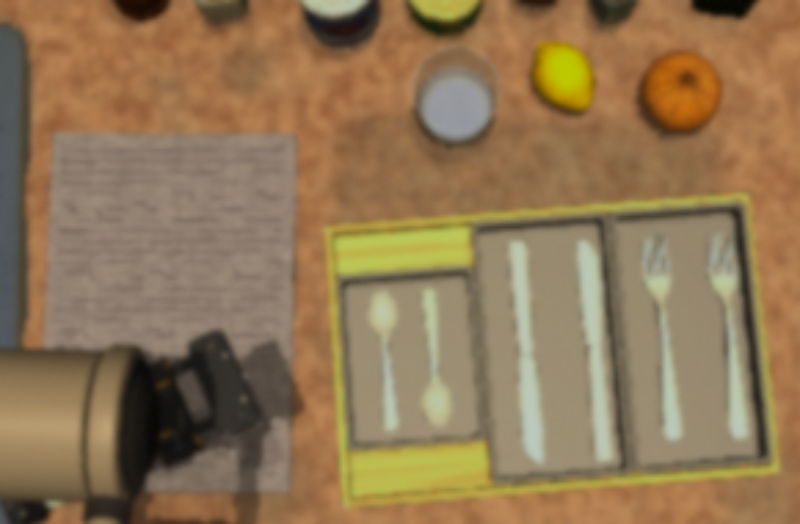

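Everything lies lengthwise in its bin, side by side: spoons at crop x 385 and 435, knives at 525 and 595, forks at 665 and 730. The glass is where it was. Handing in.

```bash
python3 -c "
from h import *
print(robot.hand_in())"
```

```text
the job is handed in; nothing more can be done
None
```

I put the fork, the knife and both teaspoons away lengthwise and flat in their bins, left the stored fork, stored knife and glass as they were, and handed the job in at about 37 s (no verdict came back).

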